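Fit the imaging lenses to a prototype scanner head

ROBOT

A 6-joint arm with a two-finger parallel gripper is mounted at the origin on the work surface. World frame = base frame: x ahead of the robot, y to its left, z up, the work surface at z = 0. Lengths are in m, angles in rad, forces in N, time in s.
With the tool pointing down it reaches from about 0.325 to 0.875 m from the base axis. Payload 4.4 kg.
Tool frame: the origin (TCP) lies midway between the tips of the shut fingers; the grasp point (between the pads) lies 19 mm behind it (arm.grasp_offset is the distance from the TCP to the grasp point, in m); z points along the fingers, y is the direction in which the jaws open and shut (so a half turn about z gives the same grasp; the last joint's range is limited). The gripper opens to 85 mm and grips with 20 to 120 N. Pads are 22 mm wide; open, the fingers measure 114 mm over their backs; the gripper's body (76 mm by 85 mm) begins 54 mm behind the grasp point. The pads swing forward as they close: fully open they stand 13 mm farther back than shut.
Start: joints at [1.107, 0.207, 1.542, -0, 1.393, -0.15], TCP at [0.177, 0.547, 0.231] pointing down, gripper open.
Joint ranges: [-2.73, 2.73], [-0.86, 2.22], [0.23, 2.46], [-1.11, 4.25], [0.08, 2.63], [-2.82, 2.82]. Speed limits (rad/s): [2.79, 2.79, 3.14, 3.14, 3.14, 3.14].

INTERFACE

Orientations are given as a rotation vector (axis times angle).
In Python, from bench import arm gives the robot as it stands. The module is installed in compiled form; this text tells all that it offers.
- The arm moves only by the shell command python3 -m jog 'ROWS' [FORCE]. ROWS is JSON, a list that holds one entry, the list of rows, each a list of 7 numbers: the finger opening in mm, from 0 to 85.4, then the shift along the tool's x, y, z in units of 40 mm (1.0 is 40 mm), then the turn, a rotation vector about the tool's x, y, z in units of 10 degrees (1.0 is 10 degrees). A call has 1 to 5 rows; each row is the pose to reach, as a shift and turn from the pose commanded when the call began, along the tool's axes at that moment; what a row does not reach only later rows make up. A row lasts 1/8 s, in which the tool goes at most 62.5 mm and 10.7 degrees, less where a joint would pass 70% of its speed; a pose out of reach is approached as far as the arm can. A call with a gripper value outside its range is refused whole. The fingers move at their own pace and stop on an object; FORCE is the grip in N (left out, the last holds). Time passes only in rows, so rows that repeat a pose let the fingers close. It gives the time, the measured TCP pose, the force and the opening at its end, in the units of the state.
- arm.observe(): the state, without advancing time (a new reading comes with each control period).
- arm.capture(name): name is "scene" or "top" or "wrist"; returns a dict with "img" (480x640x3 uint8, red, green, blue), "K" (3x3 intrinsics, pixels), "pose" (4x4, takes a point from camera to world coordinates). Camera axes: x right, y up, looking along -z (the intrinsics and any distortion apply to the point x, -y, -z); pixel columns grow to the right and rows downward; lengths in m; the calibration is good to about 2 mm. A picture is of the moment at which its call begins. There is no depth.
- arm.finish_job(): hands the job in, once; it reports no verdict.
The state is a dict: "time_s": time; "joint_positions": joint angles; "joint_vel": joint speeds; "tau": joint torques, N m; "tcp_pos": TCP position; "ee_rot": TCP orientation; "wrist_force": force on the tool from outside, world axes, zero at the start; "wrist_torque": the same for the moment, N m; "grip_width": opening from 0.0 (shut) to 1.0 (fully open).
Only numpy, scipy, OpenCV 4.12 (cv2) and the standard library are available. Lean on these libraries where they do the work, as an engineer would, in place of code of your own. Each camera call takes 0.05 s, during which the arm holds its last target. There are 200 camera calls.

TASK

Change the prototype scanner's bench from calibration to imaging: first press the orange cartridge down in its white bay until it unlatches and springs up, pull it out and leave it in the blue parts tray. Only then, for every lens unit that is there, take the grey dust cap off the mount of its colour into the tray too, and set the lens gently on that mount (no dropping, no ramming), turned so that all three ball feet are fully home in the three vees and it cannot rock. Unneeded caps may stay on, and the tin, brush and screwdriver stay where they are.

Things in the scene. Friction and masses are not known exactly. Their poses are not given: they have to be found in the camera images.
- cartridge: Orange cartridge with a white top panel, 60 x 30 x 50 mm (x, y, z), 80 g, axes parallel to the bay's. Origin under the centre, z up. Starts latched: origin 18 mm above the table. Pressed 5 to 7 mm down (about 5 N; rigid stop at 7 mm) it unlatches; let go, it springs up 20 mm above the latched height and stands loose on a sprung plate. Then pinch it across y and lift straight out.
- bay: White housing with a lilac front, 100 x 64 mm (x, y) and 60 mm high, fixed, with a 64 x 34 mm slot (x, y) in its top for the cartridge. Origin at the centre of its underside on the table, z up. The cartridge's top stands 8 mm above its deck when latched, 28 mm when sprung up (lower 22 mm still in the slot).
- bay_mouth (a point): Centre of the slot's mouth in the bay's deck, 60 mm above the table.
- latch (a joint): The bay's hidden latch hook, rad: 0 = hooked over the cartridge, above about 0.3 = tripped, cartridge free; 0.55 = end of its travel. It stays where it is left.
- tray: Blue open parts tray, 190 x 130 mm outside (x, y), walls 4 mm thick and 30 mm high, floor 4 mm thick, fixed. Origin at the centre of its underside on the table, x along its length.
- lens_red: Lens unit, red band and arms (may be absent), 180 g, base-heavy. Black upright barrel, 38 mm diameter, 8 to 46 mm above the origin: grip it there. Three arms (12 mm wide, 38 mm long, 8 to 14 mm up), one along +x, others at +-120 degrees, all equal; under each a steel ball foot, radius 5 mm, 32 mm from the axis. Origin on the axis, level with the bottoms of the feet; z up the barrel.
- mount_red: Metal disc with a red top, 94 mm diameter, 10 mm thick, fixed, with three radial steel vees (vee_red_a, b, c) on top, one along +x, others at +-120 degrees. Origin under its centre, z up. Vees: centred 32 mm from the axis, 16 mm long, 13 mm wide at the top (20 mm above the table), sides at 50 degrees; a foot lowered within 5 mm of a vee slides in.
- mount_red_seat (a point): Centre of the red mount, 14.8 mm above the table: the origin of its lens unit lies here when all three feet are home; axes as the mount's.
- lens_blue: Lens unit, blue band and arms (may be absent), 180 g, base-heavy. Black upright barrel, 38 mm diameter, 8 to 46 mm above the origin: grip it there. Three arms (12 mm wide, 38 mm long, 8 to 14 mm up), one along +x, others at +-120 degrees, all equal; under each a steel ball foot, radius 5 mm, 32 mm from the axis. Origin on the axis, level with the bottoms of the feet; z up the barrel.
- mount_blue: Metal disc with a blue top, 94 mm diameter, 10 mm thick, fixed, with three radial steel vees (vee_blue_a, b, c) on top, one along +x, others at +-120 degrees. Origin under its centre, z up. Vees: centred 32 mm from the axis, 16 mm long, 13 mm wide at the top (20 mm above the table), sides at 50 degrees; a foot lowered within 5 mm of a vee slides in.
- mount_blue_seat (a point): Centre of the blue mount, 14.8 mm above the table: the origin of its lens unit lies here when all three feet are home; axes as the mount's.
- lens_yellow: Lens unit, yellow band and arms (may be absent), 180 g, base-heavy. Black upright barrel, 38 mm diameter, 8 to 46 mm above the origin: grip it there. Three arms (12 mm wide, 38 mm long, 8 to 14 mm up), one along +x, others at +-120 degrees, all equal; under each a steel ball foot, radius 5 mm, 32 mm from the axis. Origin on the axis, level with the bottoms of the feet; z up the barrel.
- mount_yellow: Metal disc with a yellow top, 94 mm diameter, 10 mm thick, fixed, with three radial steel vees (vee_yellow_a, b, c) on top, one along +x, others at +-120 degrees. Origin under its centre, z up. Vees: centred 32 mm from the axis, 16 mm long, 13 mm wide at the top (20 mm above the table), sides at 50 degrees; a foot lowered within 5 mm of a vee slides in.
- mount_yellow_seat (a point): Centre of the yellow mount, 14.8 mm above the table: the origin of its lens unit lies here when all three feet are home; axes as the mount's.
- lens_green: Lens unit, green band and arms (may be absent), 180 g, base-heavy. Black upright barrel, 38 mm diameter, 8 to 46 mm above the origin: grip it there. Three arms (12 mm wide, 38 mm long, 8 to 14 mm up), one along +x, others at +-120 degrees, all equal; under each a steel ball foot, radius 5 mm, 32 mm from the axis. Origin on the axis, level with the bottoms of the feet; z up the barrel.
- mount_green: Metal disc with a green top, 94 mm diameter, 10 mm thick, fixed, with three radial steel vees (vee_green_a, b, c) on top, one along +x, others at +-120 degrees. Origin under its centre, z up. Vees: centred 32 mm from the axis, 16 mm long, 13 mm wide at the top (20 mm above the table), sides at 50 degrees; a foot lowered within 5 mm of a vee slides in.
- mount_green_seat (a point): Centre of the green mount, 14.8 mm above the table: the origin of its lens unit lies here when all three feet are home; axes as the mount's.
- cap_red: Grey dust cap that starts on the middle of the red mount, between its vees (origin 10 mm above the table). Base 40 mm diameter, 8 mm high; knob on it 26 mm diameter, up to 30 mm above the origin: grip the knob. Origin under its centre, z up. 40 g.
- cap_blue: Grey dust cap that starts on the middle of the blue mount, between its vees (origin 10 mm above the table). Base 40 mm diameter, 8 mm high; knob on it 26 mm diameter, up to 30 mm above the origin: grip the knob. Origin under its centre, z up. 40 g.
- cap_yellow: Grey dust cap that starts on the middle of the yellow mount, between its vees (origin 10 mm above the table). Base 40 mm diameter, 8 mm high; knob on it 26 mm diameter, up to 30 mm above the origin: grip the knob. Origin under its centre, z up. 40 g.
- cap_green: Grey dust cap that starts on the middle of the green mount, between its vees (origin 10 mm above the table). Base 40 mm diameter, 8 mm high; knob on it 26 mm diameter, up to 30 mm above the origin: grip the knob. Origin under its centre, z up. 40 g.
- tin: Bystander: green tin, 56 mm in diameter, 65 mm high, origin at the centre of its underside.
- brush: Bystander: paint brush lying on the table, origin under it.
- screwdriver: Bystander: screwdriver lying on the table, origin under it.
Things that resemble listed ones, but are neither listed nor needed, are in the scene too. Leave any turquoise look-alike of the cap_green alone.

How it is judged:
By the outcome, as a careful person would: the job done as asked, in the order asked, and still so for the second after the job is handed in, with the robot touching nothing.
Of lens_red, lens_blue, lens_yellow, lens_green only 2 to 4 are there at a start; the rules pass over those that are not, and their reading is None.
At some moment in a run one of lens_red, lens_blue, lens_yellow, lens_green may be knocked a few centimetres aside while the robot is not near it.
It also fails if it takes over 210 s, if anything falls off the work surface, if the arm or the gripper's body presses on something with over 40 N, if the wrist force passes 120 N, or if a joint passes its speed limit or range.

## Working session

There is one attempt and no reset: what is moved stays moved. The work goes in short steps, Python scripts to look and compute and a shell command to move; the robot and the scene stay as the last step left them, time stands still between calls to the robot, and variables do not carry over. Pictures are saved under pics/ and viewed, on a budget of 14 in all, crops included, one or two more only if the job needs it, and the job is handed in when it is done.

```bash
mkdir -p pics; python3 - <<'E'
from bench import arm
import cv2,numpy as np
print(arm.observe())
for n in ("scene","top"):
    c=arm.capture(n); cv2.imwrite(f"pics/{n}0.png",c["img"][:,:,::-1]); print(n,c["K"],c["pose"],[k for k in c])
E
```

```text
{'time_s': 0.0, 'joint_positions': array([ 1.10752453e+00,  2.07416864e-01,  1.54297250e+00, -6.04309601e-07,
        1.39347553e+00, -1.50519282e-01]), 'joint_vel': array([ 0.00113362,  0.00078547,  0.00039652,  0.00116669, -0.00016846,
        0.00168513]), 'tau': array([ 5.04082582e-04, -3.83039761e+01, -2.91594011e+01, -1.16210817e-04,
        1.03996307e-02,  9.06563912e-06]), 'tcp_pos': array([0.17659494, 0.54641561, 0.23011873]), 'ee_rot': array([-0.48916346, -3.10258004,  0.003402  ]), 'wrist_force': array([ 0.51392586,  0.08697502, -0.81385207]), 'wrist_torque': array([-0.00829595, -0.01868204, -0.01434636]), 'grip_width': 0.9984576371525279}
scene [[521.99114889   0.         319.09899824]
 [  0.         521.99114889 244.33485265]
 [  0.           0.           1.        ]] [[-0.0417602  -0.70832384  0.70465128  1.41397943]
 [ 0.99895393 -0.04275199  0.01622684  0.03559777]
 [ 0.01863139  0.7045918   0.70936821  0.87189729]
 [ 0.          0.          0.          1.        ]] ['img', 'K', 'pose']
top [[586.9158487    0.         309.79592514]
 [  0.         586.9158487  238.04719014]
 [  0.           0.           1.        ]] [[ 0.00547534  0.99102077 -0.13359586  0.45223656]
 [-0.99997883  0.00495655 -0.00421554 -0.00676219]
 [-0.00351552  0.13361612  0.99102693  1.30883122]
 [ 0.          0.          0.          1.        ]] ['img', 'K', 'pose']
```

View pics/top0.png

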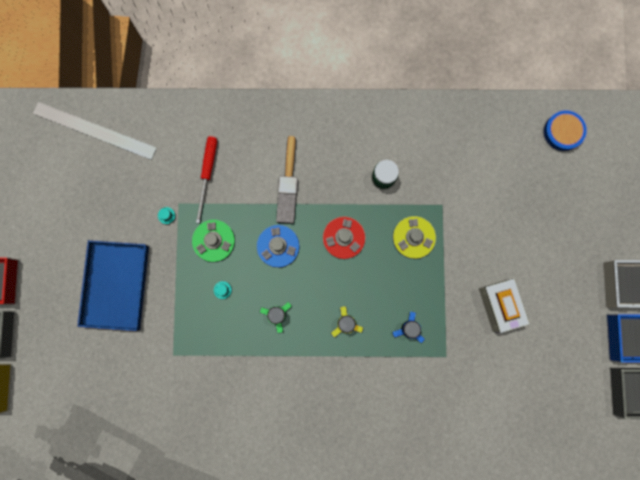

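View pics/scene0.png

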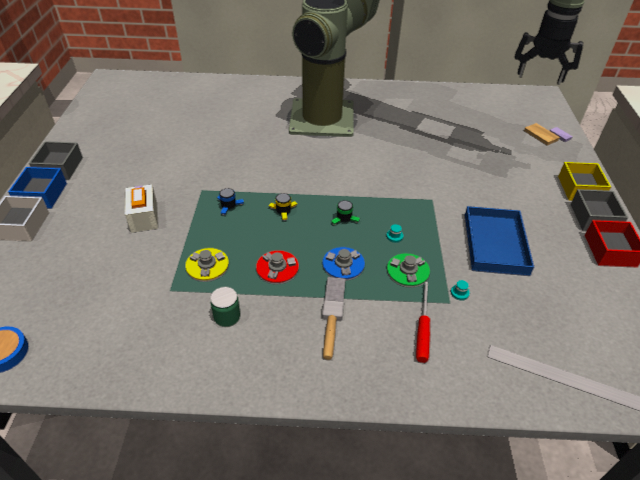

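```bash
cat > h.py <<'E'
from bench import arm
import cv2,numpy as np
from scipy.spatial.transform import Rotation as R
def cap(n,f=None):
    c=arm.capture(n)
    if f: cv2.imwrite(f"pics/{f}.png",c["img"][:,:,::-1])
    return c
def ray(c,uv,z):
    K,P=c["K"],c["pose"]; uv=np.atleast_2d(uv).astype(float)
    d=np.c_[(uv[:,0]-K[0,2])/K[0,0],-(uv[:,1]-K[1,2])/K[1,1],-np.ones(len(uv))]@P[:3,:3].T
    o=P[:3,3]; return (o+d*((z-o[2])/d[:,2])[:,None])[:,:2]
def pix(c,p):
    q=(np.asarray(p)-c["pose"][:3,3])@c["pose"][:3,:3]
    return c["K"][0,0]*q[0]/-q[2]+c["K"][0,2], c["K"][1,1]*-q[1]/-q[2]+c["K"][1,2]
HUE=dict(red=(172,5),orange=(8,20),yellow=(24,34),green=(48,72),blue=(102,118))
def mask(c,col,smin=130,vmin=90):
    h=cv2.cvtColor(c["img"],cv2.COLOR_RGB2HSV); a,b=HUE[col]; H=h[:,:,0]
    m=((H>=a)&(H<=b)) if a<b else ((H>=a)|(H<=b))
    return (m&(h[:,:,1]>smin)&(h[:,:,2]>vmin)).astype(np.uint8)
def blobs(m,amin=30):
    cs,_=cv2.findContours(m,cv2.RETR_EXTERNAL,cv2.CHAIN_APPROX_NONE)
    return sorted([x for x in cs if cv2.contourArea(x)>amin],key=cv2.contourArea,reverse=True)
def go(x,y,z,yaw=None,s=None):
    """shift (40mm units) and turn (10 deg units) of TCP to x,y,z, tool down, jaw (tool y) axis at yaw deg (mod 180)"""
    s=s or arm.observe(); r=R.from_rotvec(s["ee_rot"]); M=r.as_matrix()
    d=M.T@(np.array([x,y,z])-s["tcp_pos"])/.04
    cur=np.degrees(np.arctan2(M[1,1],M[0,1]))
    if yaw is None: yaw=cur
    opts=[]
    for k in (-180,0,180):
        t=((yaw-cur+180)%360-180)+k
        if abs(t)>200: continue
        ty=np.radians(cur+t); yv=np.array([np.cos(ty),np.sin(ty),0]); zv=np.array([0,0,-1.]); T=np.c_[np.cross(yv,zv),yv,zv]
        opts.append((abs(t),t,(r.inv()*R.from_matrix(T)).as_rotvec(degrees=True)/10))
    for o in sorted(opts,key=lambda o:o[0])[:2]:
        print("shift",d.round(2),"turn",o[2].round(2),"dyaw",round(o[1],1),"q6",np.round(s["joint_positions"][5],2))
def say():
    s=arm.observe(); M=R.from_rotvec(s["ee_rot"]).as_matrix()
    print("t",round(s["time_s"],2),"tcp",s["tcp_pos"].round(4),"jawyaw",round(np.degrees(np.arctan2(M[1,1],M[0,1])),1),"F",s["wrist_force"].round(1),"w",round(s["grip_width"],3))
E
python3 - <<'E'
from h import *
for n in("top","scene"):
    c=cap(n)
    for col in HUE:
        for b in blobs(mask(c,col),40 if n=="top" else 40)[:4]:
            (u,v),r=cv2.minEnclosingCircle(b); print(n,col,int(u),int(v),round(r,1),cv2.contourArea(b),"z10",ray(c,(u,v),.010).round(3)[0],"z68",ray(c,(u,v),.068).round(3)[0])
    if n=="top":
        b=[b for b in blobs(mask(c,"orange"),20) if abs(b[:,0,0].mean()-508)<25][0]
        w=ray(c,b[:,0],.068); print("cart",cv2.minAreaRect((w*1000).astype(np.float32)))
        # tray
        b=[b for b in blobs(mask(c,"blue",100,40),300) if b[:,0,0].mean()<170][0]
        print("tray",cv2.minAreaRect((ray(c,b[:,0],.03)*1000).astype(np.float32)))
w=cap("wrist"); print(w["K"],w["pose"]); M=R.from_rotvec(arm.observe()["ee_rot"]).as_matrix()
print("cam in tool",M.T@(w["pose"][:3,3]-arm.observe()["tcp_pos"]),M.T@w["pose"][:3,:3])
E
```

```text
top red 343 237 21.0 1315.5 z10 [ 0.629 -0.077] z68 [ 0.621 -0.074]
top red 208 157 21.6 378.5 z10 [0.811 0.23 ] z68 [0.795 0.22 ]
top red 3 280 22.7 112.0 z10 [0.529 0.678] z68 [0.526 0.647]
top orange 30 43 52.4 5088.0 z10 [1.085 0.657] z68 [1.057 0.627]
top orange 89 43 43.5 782.0 z10 [1.085 0.517] z68 [1.057 0.494]
top orange 117 51 34.8 717.0 z10 [1.066 0.45 ] z68 [1.038 0.43 ]
top orange 566 128 14.4 575.5 z10 [ 0.883 -0.587] z68 [ 0.864 -0.561]
top yellow 414 237 21.3 1335.5 z10 [ 0.63  -0.234] z68 [ 0.622 -0.224]
top green 213 240 20.9 688.0 z10 [0.621 0.215] z68 [0.613 0.205]
top blue 111 285 51.5 4147.0 z10 [0.52  0.437] z68 [0.517 0.417]
top blue 277 245 21.0 1327.5 z10 [0.61 0.07] z68 [0.603 0.067]
top blue 565 129 20.1 1148.0 z10 [ 0.88  -0.585] z68 [ 0.861 -0.559]
top blue 628 338 25.5 230.0 z10 [ 0.411 -0.696] z68 [ 0.413 -0.665]
cart ((480.5643615722656, -417.16351318359375), (59.356910705566406, 30.73331069946289), 17.432085037231445)
tray ((519.1173706054688, 426.7005615234375), (134.3008575439453, 188.3720703125), 86.37445068359375)
scene red 614 242 32.2 984.0 z10
[... 793 characters left out ...]
ne blue 35 182 28.7 1019.5 z10 [ 0.378 -0.728] z68 [ 0.447 -0.677]
scene blue 343 263 21.2 589.5 z10 [0.614 0.072] z68 [0.668 0.07 ]
scene blue 7 349 23.2 311.5 z10 [ 0.876 -0.569] z68 [ 0.912 -0.528]
[[395.96804799   0.         320.1800225 ]
 [  0.         395.96804799 238.92728713]
 [  0.           0.           1.        ]] [[ 0.30638274 -0.90370709 -0.29907041  0.09896654]
 [ 0.95190428  0.28994206  0.09905475  0.57189711]
 [-0.00280339 -0.31503507  0.94907589  0.37318534]
 [ 0.          0.          0.          1.        ]]
cam in tool [ 0.08178924 -0.00019443 -0.14247064] [[ 0.00140784  0.94901263  0.31523491]
 [ 0.99999762 -0.00186131  0.00113745]
 [ 0.00166621  0.31523256 -0.94901299]]
```

```bash
python3 - <<'E'
from h import *
go(.42,.25,.231,-72.6); go(.44,.0,.231,-72.6);go(.48,-.417,.20,-72.6)
E
```

```text
shift [-8.07 -5.19 -0.  ] turn [-0.01 -0.   -3.53] dyaw 35.3 q6 -0.15
shift [-8.07 -5.19 -0.  ] turn [-0.000e+00  1.000e-02  1.447e+01] dyaw -144.7 q6 -0.15
shift [-10.47 -10.98   0.  ] turn [-0.01 -0.   -3.53] dyaw 35.3 q6 -0.15
shift [-10.47 -10.98   0.  ] turn [-0.000e+00  1.000e-02  1.447e+01] dyaw -144.7 q6 -0.15
shift [-14.63 -20.59   0.79] turn [-0.01 -0.   -3.53] dyaw 35.3 q6 -0.15
shift [-14.63 -20.59   0.79] turn [-0.000e+00  1.000e-02  1.447e+01] dyaw -144.7 q6 -0.15
```

```bash
python3 -m jog '[[[0,-8,-5.2,0,0,0,5],[0,-8,-5.2,0,0,0,5],[0,-8,-5.2,0,0,0,5],[0,-8,-5.2,0,0,0,5],[0,-8,-5.2,0,0,0,5]]]' 40;  python3 - <<'E'
from h import *
say();go(.44,.0,.231,-72.6);go(.48,-.417,.20,-72.6)
E
```

```text
time_s: 0.88
tcp_pos: [0.3748, 0.3028, 0.2315]
ee_rot: [1.76, 2.602, 0.001]
wrist_force: [1.4, 1.4, 0.1]
grip_width: 0.001
t 0.88 tcp [0.3748 0.3028 0.2315] jawyaw 21.8 F [1.4 1.4 0.1] w 0.001
shift [-7.63 -1.3   0.01] turn [ 0.    0.   -8.56] dyaw 85.6 q6 0.12
shift [-7.63 -1.3   0.01] turn [ 0.   -0.    9.44] dyaw -94.4 q6 0.12
shift [-17.68  -4.26   0.78] turn [ 0.    0.   -8.56] dyaw 85.6 q6 0.12
shift [-17.68  -4.26   0.78] turn [ 0.   -0.    9.44] dyaw -94.4 q6 0.12
```

```bash
python3 -m jog '[[[0,-7.6,-1.9,0,0,0,4],[0,-7.6,-1.9,0,0,0,4],[0,-7.6,-1.9,0,0,0,4.5],[0,-7.6,-1.9,0,0,0,4.7],[0,-7.6,-1.9,0,0,0,4.7]]]';  python3 - <<'E'
from h import *
say();go(.48,-.417,.20,-72.6)
E
```

```text
time_s: 1.5
tcp_pos: [0.4176, -0.0069, 0.2316]
ee_rot: [2.65, 1.686, 0.002]
wrist_force: [0.6, -0.2, 0.7]
grip_width: 0.0
t 1.5 tcp [ 0.4176 -0.0069  0.2316] jawyaw -25.1 F [ 0.6 -0.2  0.7] w 0.0
shift [-8.62  5.76  0.79] turn [ 0.01 -0.01  4.75] dyaw -47.5 q6 0.21
shift [-8.62  5.76  0.79] turn [ 1.000e-02  1.000e-02 -1.325e+01] dyaw 132.5 q6 0.21
```

```bash
python3 -m jog '[[[0,-8.6,5.8,0.4,0,0,4.75],[0,-8.6,5.8,0.4,0,0,4.75],[0,-8.6,5.8,0.4,0,0,4.75],[0,-8.6,5.8,0.4,0,0,4.75],[0,-8.6,5.8,0.4,0,0,4.75]]]';python3 -m jog '[[[0,-2.0,0.5,0.3,0,0,0],[0,-2.0,0.5,0.3,0,0,0],[0,-2.0,0.5,0.3,0,0,0]]]';  python3 - <<'E'
from h import *
say();go(.48,-.417,.20,-72.6)
c=cap("wrist","w1")
m=mask(c,"orange",130,90)
for b in blobs(m,300): print(cv2.contourArea(b),cv2.minAreaRect((ray(c,b[:,0],.068)*1000).astype(np.float32)))
E
```

```text
time_s: 2.12
tcp_pos: [0.4668, -0.3155, 0.2192]
ee_rot: [-3.106, -0.474, -0.001]
wrist_force: [0.1, 1.1, 0.7]
grip_width: 0.001
time_s: 2.5
tcp_pos: [0.3953, -0.3572, 0.2065]
ee_rot: [-3.104, -0.475, 0.001]
wrist_force: [-0.8, 0.8, -0.1]
grip_width: 0.002
t 2.5 tcp [ 0.3953 -0.3572  0.2065] jawyaw -72.6 F [-0.8  0.8 -0.1] w 0.002
shift [1.57 2.06 0.16] turn [-0.01  0.   -0.  ] dyaw 0.0 q6 0.37
shift [1.57 2.06 0.16] turn [0.0e+00 1.0e-02 1.8e+01] dyaw -180.0 q6 0.37
3873.5 ((483.3096618652344, -418.37939453125), (60.672115325927734, 30.229660034179688), 17.03617286682129)
```

View pics/w1.png

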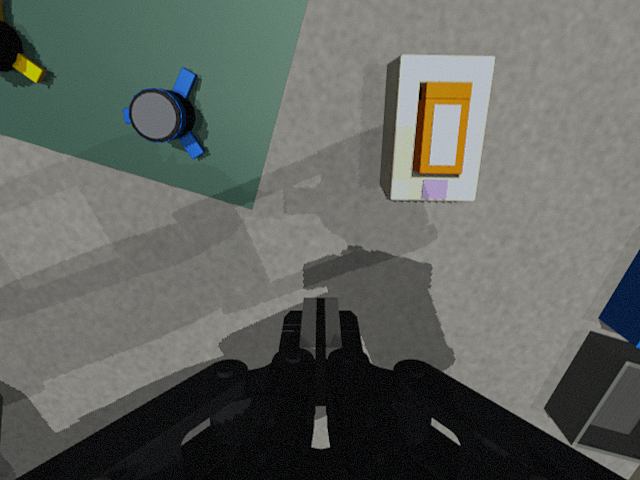

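```bash
python3 - <<'E'
from h import *
go(.482,-.418,.085,-72.7)
E
```

```text
shift [1.58 2.11 3.05] turn [-0.   -0.    0.02] dyaw -0.2 q6 0.37
shift [1.58 2.11 3.05] turn [  0.    -0.   -17.98] dyaw 179.8 q6 0.37
```

```bash
python3 -m jog '[[[0,1.58,2.11,1.5,0,0,0],[0,1.58,2.11,1.8,0,0,0],[0,1.58,2.11,3,0,0,0],[0,1.58,2.11,3.05,0,0,0],[0,1.58,2.11,3.05,0,0,0]]]';python3 -m jog '[[[0,0,0,0.3,0,0,0],[0,0,0,0.42,0,0,0],[0,0,0,0.47,0,0,0],[0,0,0,0.5,0,0,0],[0,0,0,0.5,0,0,0]]]'
```

```text
time_s: 3.18
tcp_pos: [0.4834, -0.4177, 0.0867]
ee_rot: [3.103, 0.482, 0.002]
wrist_force: [-0.3, 0.5, 0.6]
grip_width: 0.0
time_s: 3.8
tcp_pos: [0.482, -0.4187, 0.0663]
ee_rot: [3.104, 0.48, -0.001]
wrist_force: [-3.9, 0.6, 4.6]
grip_width: -0.001
```

```bash
python3 -m jog '[[[0,0,0,0.05,0,0,0],[0,0,0,0.09,0,0,0],[0,0,0,0.11,0,0,0],[0,0,0,0.11,0,0,0]]]';python3 -m jog '[[[0,0,0,-0.6,0,0,0],[0,0,0,-1.5,0,0,0],[0,0,0,-1.5,0,0,0],[0,0,0,-1.5,0,0,0]]]'; python3 - <<'E'
from h import *
c=cap("scene","s1")
b=[b for b in blobs(mask(c,"orange"),50) if abs(b[:,0,0].mean()-137)<20]
for x in b: print(cv2.boundingRect(x),"latched top px",pix(c,(.482,-.418,.068)),"up",pix(c,(.482,-.418,.088)))
E
```

```text
time_s: 4.3
tcp_pos: [0.4825, -0.4192, 0.0634]
ee_rot: [3.102, 0.48, 0.0]
wrist_force: [-4.4, 0.5, 10.5]
grip_width: -0.001
time_s: 4.8
tcp_pos: [0.4821, -0.4175, 0.1201]
ee_rot: [-3.104, -0.48, 0.0]
wrist_force: [0.3, -0.1, -0.4]
grip_width: 0.001
(129, 181, 17, 27) latched top px (np.float64(137.6021342806226), np.float64(196.4991239991861)) up (np.float64(135.65118702833757), np.float64(189.91431202508647))
```

```bash
python3 - <<'E'
import cv2,numpy as np
a=cv2.imread("pics/scene0.png")[150:250,90:190];b=cv2.imread("pics/s1.png")[150:250,90:190]
cv2.imwrite("pics/cmp1.png",cv2.resize(np.hstack([a,b]),(800,400)))
E
```

```text
(no output)
```

View pics/cmp1.png

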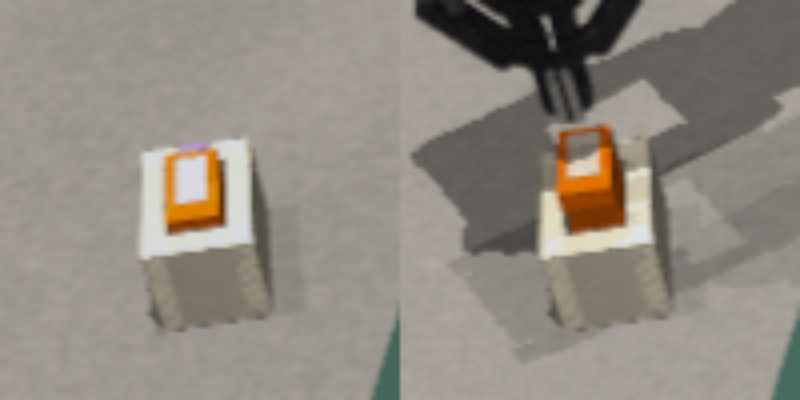

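```bash
python3 -m jog '[[[60,0,0,-0.3,0,0,0],[60,0,0,-0.3,0,0,0],[60,0,0,-0.3,0,0,0],[60,0,0,-0.3,0,0,0],[60,0,0,0,0,0,0]]]'; python3 -m jog '[[[60,0,0,0.7,0,0,0],[60,0,0,1.2,0,0,0],[60,0,0,1.4,0,0,0],[60,0,0,1.4,0,0,0]]]'; python3 -m jog '[[[20,0,0,0,0,0,0],[20,0,0,0,0,0,0],[20,0,0,0,0,0,0],[20,0,0,0,0,0,0],[20,0,0,0,0,0,0]]]' 40
```

```text
time_s: 5.48
tcp_pos: [0.483, -0.4187, 0.1215]
ee_rot: [3.103, 0.48, 0.002]
wrist_force: [-0.0, 0.8, 0.5]
grip_width: 0.703
time_s: 5.98
tcp_pos: [0.482, -0.4176, 0.0639]
ee_rot: [-3.103, -0.48, 0.001]
wrist_force: [-0.2, -0.5, 0.2]
grip_width: 0.701
time_s: 6.6
tcp_pos: [0.4828, -0.4185, 0.0654]
ee_rot: [3.103, 0.48, 0.002]
wrist_force: [1.1, -1.3, 1.1]
grip_width: 0.34
```

```bash
python3 -m jog '[[[20,0,0,-0.5,0,0,0],[20,0,0,-1.5,0,0,0],[20,0,0,-2.8,0,0,0],[20,0,0,-2.8,0,0,0]]]'; python3 - <<'E'
from h import *
say();go(.47,-.15,.178,-48);go(.457,.432,.178,-3.6)
E
```

```text
time_s: 7.1
tcp_pos: [0.4849, -0.4206, 0.1843]
ee_rot: [3.095, 0.479, 0.01]
wrist_force: [0.5, -0.4, 0.0]
grip_width: 0.346
t 7.1 tcp [ 0.4849 -0.4206  0.1843] jawyaw -72.4 F [ 0.5 -0.4  0. ] w 0.346
shift [ 1.69 -6.56  0.1 ] turn [ 0.07 -0.01 -2.44] dyaw 24.4 q6 0.41
shift [ 1.69 -6.56  0.1 ] turn [-0.02 -0.09 15.56] dyaw -155.6 q6 0.41
shift [  5.77 -20.53  -0.03] turn [ 0.07  0.01 -6.88] dyaw 68.8 q6 0.41
shift [  5.77 -20.53  -0.03] turn [ 1.000e-02 -8.000e-02  1.112e+01] dyaw -111.2 q6 0.41
```

```bash
cat >> h.py <<'E'
def plan(*wps):
    """successive calls: shift/turn of each waypoint relative to the previous one; yaw of jaw line, nearest mod 180"""
    s=arm.observe(); p=s["tcp_pos"]; M=R.from_rotvec(s["ee_rot"]).as_matrix(); 
    for w in wps:
        cur=np.degrees(np.arctan2(M[1,1],M[0,1])); t=(w[3]-cur+90)%180-90 if len(w)<5 else w[4]
        ty=np.radians(cur+t); yv=np.array([np.cos(ty),np.sin(ty),0]); zv=np.array([0,0,-1.]); T=np.c_[np.cross(yv,zv),yv,zv]
        d=M.T@(np.array(w[:3])-p); rv=R.from_matrix(M.T@T).as_rotvec(degrees=True)/10
        print(w,"->",(d/.04).round(2),rv.round(2),"dist %.0f"%(1000*np.linalg.norm(d)))
        p=np.array(w[:3]); M=T
E
python3 - <<'E'
from h import *
plan((.475,-.14,.18,-50),(.465,.15,.18,-27),(.457,.432,.18,-3.6))
E
```

```text
(0.475, -0.14, 0.18, -50) -> [ 1.88 -6.76  0.04] [ 0.07 -0.02 -2.24] dist 281
(0.465, 0.15, 0.18, -27) -> [ 4.47 -5.71  0.  ] [ 0.   0.  -2.3] dist 290
(0.457, 0.432, 0.18, -3.6) -> [ 6.19 -3.38  0.  ] [ 0.    0.   -2.34] dist 282
```

```bash
python3 -m jog '[[[20,0.9,-3.4,0,0.07,0,-1.1],[20,1.9,-6.8,0,0.07,0,-2.2],[20,1.9,-6.8,0,0.07,0,-2.2],[20,1.9,-6.8,0,0.07,0,-2.2],[20,1.9,-6.8,0,0.07,0,-2.2]]]';python3 -m jog '[[[20,4.5,-5.7,0,0,0,-2.3],[20,4.5,-5.7,0,0,0,-2.3],[20,4.5,-5.7,0,0,0,-2.3],[20,4.5,-5.7,0,0,0,-2.3],[20,4.5,-5.7,0,0,0,-2.3]]]';python3 -m jog '[[[20,6.2,-3.4,0,0,0,-2.3],[20,6.2,-3.4,0,0,0,-2.3],[20,6.2,-3.4,0,0,0,-2.3],[20,6.2,-3.4,0,0,0,-2.3],[20,6.2,-3.4,0,0,0,-2.3]]]'; python3 -m jog '[[[20,0,0,0,0,0,0],[20,0,0,0,0,0,0]]]'; python3 - <<'E'
from h import *
say();plan((.457,.432,.036,-3.6))
cap("wrist","w2")
E
```

```text
time_s: 7.72
tcp_pos: [0.4708, -0.1321, 0.1761]
ee_rot: [-2.941, -1.062, 0.006]
wrist_force: [0.9, -0.2, -0.6]
grip_width: 0.34
time_s: 8.35
tcp_pos: [0.4643, 0.1572, 0.1796]
ee_rot: [-2.671, -1.628, 0.002]
wrist_force: [0.1, 0.2, -1.1]
grip_width: 0.346
time_s: 8.98
tcp_pos: [0.4578, 0.44, 0.1823]
ee_rot: [-2.293, -2.129, -0.001]
wrist_force: [0.9, -0.1, -0.4]
grip_width: 0.341
time_s: 9.22
tcp_pos: [0.4588, 0.4365, 0.1822]
ee_rot: [-2.297, -2.126, -0.0]
wrist_force: [0.6, 0.3, -1.8]
grip_width: 0.341
t 9.22 tcp [0.4588 0.4365 0.1822] jawyaw -4.4 F [ 0.6  0.3 -1.8] w 0.341
(0.457, 0.432, 0.036, -3.6) -> [-0.14 -0.01  3.65] [-0.05 -0.05 -0.08] dist 146
```

View pics/w2.png

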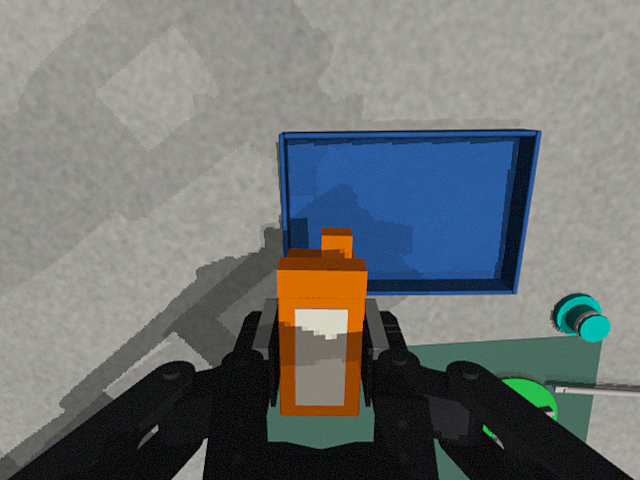

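```bash
python3 - <<'E'
from h import *
c=cap("wrist")
print(ray(c,[(281,132),(540,130),(515,293)],.03).round(4))
E
```

```text
[[0.4339 0.5033]
 [0.6195 0.4906]
 [0.6113 0.3622]]
```

```bash
python3 -m jog '[[[20,-0.1,0,1.2,0,0,0],[20,-0.1,0,2.5,0,0,0],[20,-0.1,0,3.3,0,0,0],[20,-0.1,0,3.6,0,0,0],[20,-0.1,0,3.68,0,0,0]]]';python3 -m jog '[[[20,0,0,0.05,0,0,0],[20,0,0,0.05,0,0,0],[45,0,0,0.05,0,0,0],[45,0,0,0.05,0,0,0],[45,0,0,0.05,0,0,0]]]';python3 -m jog '[[[45,0,0,-0.5,0,0,0],[45,0,0,-1.5,0,0,0],[45,0,0,-2.6,0,0,0],[45,0,0,-3.4,0,0,0],[45,0,0,-3.4,0,0,0]]]'; python3 - <<'E'
from h import *
say()
c=cap("scene","s2"); t=cap("top")
for n,k in (("top",t),("scene",c)):
  for b in blobs(mask(k,"orange"),15):
    w=ray(k,b[:,0],.054).mean(0)
    if w[0]<.7 and abs(w[1]-.43)<.1: print(n,cv2.contourArea(b),cv2.boundingRect(b),w.round(3))
  for col in("green","blue","yellow"):
    for b in blobs(mask(k,col),300):
      (u,v),r=cv2.minEnclosingCircle(b)
      w=ray(k,(u,v),.01)[0]
      if r<24 and .55<w[0]<.7: print(n,col,w.round(4))
plan((.62,.216,.16,0))
E
```

```text
time_s: 9.95
tcp_pos: [0.4589, 0.4344, 0.0359]
ee_rot: [-2.298, -2.125, -0.004]
wrist_force: [-0.1, -0.6, 0.4]
grip_width: 0.343
time_s: 10.58
tcp_pos: [0.4586, 0.4352, 0.0341]
ee_rot: [-2.297, -2.126, -0.006]
wrist_force: [0.2, 0.4, 0.7]
grip_width: 0.524
time_s: 11.2
tcp_pos: [0.4618, 0.4355, 0.1756]
ee_rot: [-2.298, -2.127, -0.021]
wrist_force: [0.9, 1.3, -0.6]
grip_width: 0.527
t 11.2 tcp [0.4618 0.4355 0.1756] jawyaw -4.4 F [ 0.9  1.3 -0.6] w 0.527
top 354.0 (91, 306, 29, 17) [0.457 0.433]
top green [0.6209 0.2149]
top blue [0.6094 0.0703]
top yellow [ 0.6309 -0.2341]
scene 525.5 (481, 204, 30, 25) [0.482 0.428]
scene green [0.6234 0.2173]
scene blue [0.6122 0.0722]
scene yellow [ 0.6333 -0.2327]
(0.62, 0.216, 0.16, 0) -> [-5.12  4.43  0.18] [-0.03 -0.06 -0.44] dist 271
```

```bash
cat >> h.py <<'E'
def look(col,kind,near,f=None):
    """wrist view: centre and arm/vee angle (mod 120, deg) of lens or mount near a point"""
    c=cap("wrist",f); m=mask(c,col,110,50); z=.01 if kind=="mount" else .014
    ys,xs=np.nonzero(m); w=ray(c,np.c_[xs,ys],z); k=np.hypot(*(w-near).T)<.075; w=w[k]
    ctr,r=cv2.minEnclosingCircle((w*1000).astype(np.float32)); ctr=np.array(ctr)/1000
    if kind=="lens": q=w-ctr; a=np.hypot(*q.T); q=q[(a>.024)&(a<.037)]
    else:
        ys,xs=np.nonzero(1-m); z=.018; g=ray(c,np.c_[xs,ys],z)-ctr; a=np.hypot(*g.T); q=g[(a>.027)&(a<.039)]
    ph=np.exp(3j*np.arctan2(q[:,1],q[:,0])).mean()
    print(col,kind,"px",np.round(pix(c,(*ctr,z))),"ctr",ctr.round(4),"r mm",round(r,1),"ang",np.degrees(np.angle(ph)/3).round(1),"sharp",abs(ph).round(2),"n",len(w))
    return ctr
E
python3 - <<'E'
from h import *
plan((.625,.146,.15,-4))
E
```

```text
(0.625, 0.146, 0.15, -4) -> [-6.85  4.69  0.41] [-0.03 -0.06 -0.04] dist 333
```

```bash
python3 -m jog '[[[45,-6.85,4.7,0.4,0,-0.06,0],[45,-6.85,4.7,0.4,0,-0.06,0],[45,-6.85,4.7,0.4,0,-0.06,0],[45,-6.85,4.7,0.4,0,-0.06,0],[45,-6.85,4.7,0.4,0,-0.06,0]]]';python3 -m jog '[[[45,-0.4,0.3,0,0,0,0],[45,-0.4,0.3,0,0,0,0],[45,-0.4,0.3,0,0,0,0]]]'; python3 - <<'E'
from h import *
say()
look("green","mount",(.622,.216),"w3")
plan((.622,.216,.10,-4))
E
```

```text
time_s: 11.92
tcp_pos: [0.6146, 0.1616, 0.1486]
ee_rot: [-2.3, -2.129, 0.012]
wrist_force: [0.0, -0.5, 0.4]
grip_width: 0.524
time_s: 12.3
tcp_pos: [0.6248, 0.1482, 0.1501]
ee_rot: [-2.299, -2.131, 0.009]
wrist_force: [0.2, 0.1, 0.4]
grip_width: 0.526
t 12.3 tcp [0.6248 0.1482 0.1501] jawyaw -4.3 F [0.2 0.1 0.4] w 0.526
green mount px [313. 127.] ctr [0.6229 0.2166] r mm 47.5 ang 6.9 sharp 0.88 n 10549
(0.622, 0.216, 0.1, -4) -> [ 1.68 -0.19  1.26] [-0.05 -0.   -0.03] dist 84
```

View pics/w3.png

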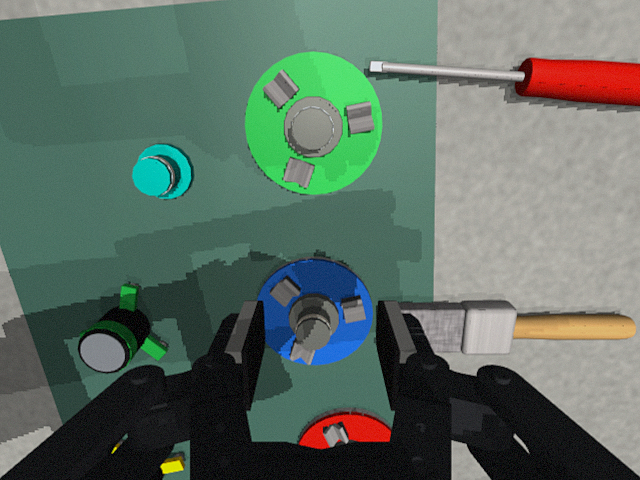

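```bash
python3 -m jog '[[[45,1.69,-0.17,0.5,0,0,1],[45,1.69,-0.17,1,0,0,1.9],[45,1.69,-0.17,1.25,0,0,1.9],[45,1.69,-0.17,1.25,0,0,1.9]]]'; python3 -m jog '[[[45,0,0,0.8,0,0,0],[45,0,0,1.5,0,0,0],[45,0,0,1.8,0,0,0],[45,0,0,1.94,0,0,0],[45,0,0,1.94,0,0,0]]]';python3 -m jog '[[[15,0,0,0,0,0,0],[15,0,0,0,0,0,0],[15,0,0,0,0,0,0],[15,0,0,0,0,0,0],[15,0,0,0,0,0,0]]]' 30; python3 -m jog '[[[15,0,0,-0.6,0,0,0],[15,0,0,-2.0,0,0,0],[15,0,0,-2.0,0,0,0]]]'; python3 - <<'E'
from h import *
say()
plan((.60,.30,.11,-45),(.5,.415,.11,-94),(.5,.415,.022,-94))
E
```

```text
time_s: 12.85
tcp_pos: [0.6229, 0.215, 0.1]
ee_rot: [-2.619, -1.726, 0.012]
wrist_force: [0.2, -0.3, 1.0]
grip_width: 0.526
time_s: 13.48
tcp_pos: [0.6244, 0.2145, 0.0242]
ee_rot: [-2.623, -1.723, 0.007]
wrist_force: [0.6, 0.4, 0.1]
grip_width: 0.527
time_s: 14.1
tcp_pos: [0.625, 0.2149, 0.0249]
ee_rot: [-2.624, -1.723, 0.004]
wrist_force: [-0.1, -0.4, 6.1]
grip_width: 0.288
time_s: 14.48
tcp_pos: [0.6284, 0.2156, 0.1093]
ee_rot: [2.626, 1.724, 0.008]
wrist_force: [1.4, -0.5, -0.9]
grip_width: 0.288
t 14.47 tcp [0.6284 0.2156 0.1093] jawyaw -23.4 F [ 1.4 -0.5 -0.9] w 0.288
(0.6, 0.3, 0.11, -45) -> [ 1.66 -1.49 -0.02] [ 0.01 -0.03  2.16] dist 89
(0.5, 0.415, 0.11, -94) -> [ 0.27 -3.8   0.  ] [0.  0.  4.9] dist 152
(0.5, 0.415, 0.022, -94) -> [0.  0.  2.2] [0. 0. 0.] dist 88
```

```bash
python3 -m jog '[[[15,0.8,-0.8,0,0,0,1],[15,1.66,-1.5,0,0,0,2.2],[15,1.66,-1.5,0,0,0,2.2]]]'; python3 -m jog '[[[15,0.27,-3.8,0,0,0,4.9],[15,0.27,-3.8,0,0,0,4.9],[15,0.27,-3.8,0,0,0,4.9],[15,0.27,-3.8,0,0,0,4.9],[15,0.27,-3.8,0,0,0,4.9]]]';python3 - <<'E'
from h import *
say()
plan((.503,.415,.0225,-94))
E
```

```text
time_s: 14.85
tcp_pos: [0.5932, 0.3022, 0.102]
ee_rot: [-2.901, -1.195, 0.013]
wrist_force: [-0.2, -0.0, -0.8]
grip_width: 0.287
time_s: 15.48
tcp_pos: [0.4958, 0.4146, 0.103]
ee_rot: [3.137, -0.125, -0.013]
wrist_force: [-0.6, 0.0, -1.8]
grip_width: 0.284
t 15.47 tcp [0.4958 0.4146 0.103 ] jawyaw -94.6 F [-0.6  0.  -1.8] w 0.284
(0.503, 0.415, 0.0225, -94) -> [ 0.2  -0.03  2.01] [ 0.01  0.05 -0.06] dist 81
```

```bash
python3 -m jog '[[[15,0.2,0,1,0,0,0],[15,0.2,0,1.7,0,0,0],[15,0.2,0,1.95,0,0,0],[15,0.2,0,2.0,0,0,0]]]'; python3 -m jog '[[[38,0,0,0,0,0,0],[38,0,0,0,0,0,0],[38,0,0,0,0,0,0],[38,0,0,-0.5,0,0,0],[38,0,0,-1.5,0,0,0]]]';python3 -m jog '[[[80,0,0,-1.8,0,0,0],[80,0,0,-1.8,0,0,0]]]';python3 - <<'E'
from h import *
say()
t=cap("top","t1")
print(ray(t,[(277,315),(347,325),(411,329)],.046).round(3))
for col in ("green","yellow","blue"):
    ys,xs=np.nonzero(mask(t,col,90,40)); w=ray(t,np.c_[xs,ys],.014); w=w[(w[:,0]>.36)&(w[:,0]<.52)&(abs(w[:,1])<.28)]
    print(col,len(w),np.array(cv2.minEnclosingCircle((w*1000).astype(np.float32))[0]).round())
E
```

```text
time_s: 15.98
tcp_pos: [0.5036, 0.4139, 0.0232]
ee_rot: [3.138, -0.121, -0.013]
wrist_force: [-0.3, 0.0, 0.3]
grip_width: 0.286
time_s: 16.6
tcp_pos: [0.5031, 0.4138, 0.0839]
ee_rot: [3.137, -0.121, -0.015]
wrist_force: [0.2, 0.2, 0.8]
grip_width: 0.445
time_s: 16.85
tcp_pos: [0.5089, 0.4172, 0.1651]
ee_rot: [-3.131, 0.121, -0.009]
wrist_force: [0.3, -0.0, 0.1]
grip_width: 0.854
t 16.85 tcp [0.5089 0.4172 0.1651] jawyaw -94.4 F [ 0.3 -0.   0.1] w 0.854
[[ 0.456  0.068]
 [ 0.436 -0.082]
 [ 0.428 -0.218]]
green 192 [457.  70.]
yellow 163 [438. -81.]
blue 196 [ 428. -219.]
```

```bash
python3 - <<'E'
from h import *
plan((.45,.24,.16,-90),(.387,.069,.15,-90))
E
```

```text
(0.45, 0.24, 0.16, -90) -> [-1.11  4.51  0.06] [-0.04 -0.02 -0.44] dist 186
(0.387, 0.069, 0.15, -90) -> [-1.58  4.27  0.25] [0. 0. 0.] dist 183
```

```bash
python3 -m jog '[[[80,-1.1,4.5,0,0,0,-0.44],[80,-1.1,4.5,0,0,0,-0.44],[80,-1.1,4.5,0,0,0,-0.44]]]';python3 -m jog '[[[80,-1.6,4.3,0.25,0,0,0],[80,-1.6,4.3,0.25,0,0,0],[80,-1.6,4.3,0.25,0,0,0],[80,-1.6,4.3,0.25,0,0,0],[80,-1.6,4.3,0.25,0,0,0]]]';python3 - <<'E'
from h import *
say()
c=look("green","lens",(.457,.069),"w4")
plan((*c,.10,-90))
E
```

```text
time_s: 17.27
tcp_pos: [0.4454, 0.2366, 0.1556]
ee_rot: [3.141, 0.001, -0.013]
wrist_force: [0.8, -0.2, -0.2]
grip_width: 0.933
time_s: 17.9
tcp_pos: [0.3828, 0.0665, 0.1467]
ee_rot: [-3.141, 0.002, 0.011]
wrist_force: [0.1, 0.4, 0.2]
grip_width: 0.937
t 17.9 tcp [0.3828 0.0665 0.1467] jawyaw -90.1 F [0.1 0.4 0.2] w 0.937
green lens px [312. 114.] ctr [0.4581 0.072 ] r mm 38.1 ang -48.0 sharp 0.94 n 1830
(np.float64(0.4581182861328125), np.float64(0.07195242309570313), 0.1, -90) -> [ 1.88 -0.12  1.16] [-0.    0.04  0.  ] dist 89
```

View pics/w4.png

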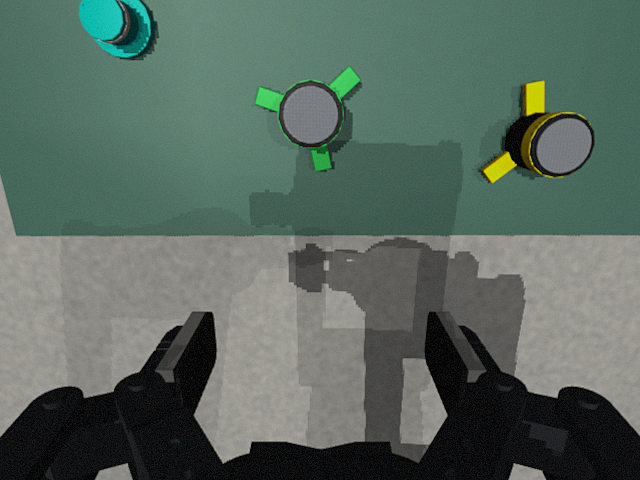

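```bash
python3 -m jog '[[[70,1.88,-0.12,0.3,0,0,0],[70,1.88,-0.12,1.1,0,0,0],[70,1.88,-0.12,1.1,0,0,0],[70,1.88,-0.12,1.1,0,0,0]]]'; python3 -m jog '[[[70,0,0,0.7,0,0,0],[70,0,0,1.4,0,0,0],[70,0,0,1.9,0,0,0],[70,0,0,2.02,0,0,0],[70,0,0,2.02,0,0,0]]]';python3 -m jog '[[[25,0,0,0,0,0,0],[25,0,0,0,0,0,0],[25,0,0,0,0,0,0],[25,0,0,0,0,0,0],[25,0,0,0,0,0,0]]]' 40;python3 -c "
from h import *
say()"; python3 -m jog '[[[25,0,0,-0.2,0,0,0],[25,0,0,-1,0,0,0],[25,0,0,-2,0,0,0],[25,0,0,-2,0,0,0]]]'; python3 - <<'E'
from h import *
say()
plan((.6229,.2166,.10,-35.1))
E
```

```text
time_s: 18.45
tcp_pos: [0.4575, 0.0723, 0.1025]
ee_rot: [-3.141, -0.003, 0.012]
wrist_force: [-0.3, -0.1, 0.6]
grip_width: 0.819
time_s: 19.08
tcp_pos: [0.4579, 0.0715, 0.0226]
ee_rot: [-3.141, -0.0, 0.008]
wrist_force: [0.6, 0.1, 1.0]
grip_width: 0.82
time_s: 19.7
tcp_pos: [0.4585, 0.0711, 0.0228]
ee_rot: [3.141, -0.001, -0.007]
wrist_force: [-1.2, -0.9, 6.3]
grip_width: 0.427
t 19.7 tcp [0.4585 0.0711 0.0228] jawyaw -90.0 F [-1.2 -0.9  6.3] w 0.427
time_s: 20.2
tcp_pos: [0.4608, 0.0713, 0.1048]
ee_rot: [-3.141, 0.0, -0.002]
wrist_force: [-0.5, 0.1, -2.1]
grip_width: 0.43
t 20.2 tcp [0.4608 0.0713 0.1048] jawyaw -90.0 F [-0.5  0.1 -2.1] w 0.43
(0.6229, 0.2166, 0.1, -35.1) -> [ 4.05 -3.63  0.12] [ 0.   -0.01 -5.49] dist 218
```

```bash
python3 -m jog '[[[25,4.05,-3.63,0,0,0,-1.1],[25,4.05,-3.63,0,0,0,-2.2],[25,4.05,-3.63,0,0,0,-3.3],[25,4.05,-3.63,0,0,0,-4.4],[25,4.05,-3.63,0,0,0,-5.5]]]'; python3 -m jog '[[[25,0,0,0,0,0,0],[25,0,0,0,0,0,0],[25,0,0,0,0,0,0]]]'; python3 - <<'E'
from h import *
say();s=arm.observe()
c=cap("wrist","w5"); z=s["tcp_pos"][2]-.0228+.014
ys,xs=np.nonzero(mask(c,"green",110,40)); w=ray(c,np.c_[xs,ys],z)-s["tcp_pos"][:2]; a=np.hypot(*w.T)
k=(a>.022)&(a<.05); q=w[k]; th=np.degrees(np.arctan2(q[:,1],q[:,0])).round(-1)
print(k.sum(),a[k].max(),np.unique(th,return_counts=True),"ang",np.degrees(np.angle(np.exp(3j*np.arctan2(q[:,1],q[:,0])).mean())/3))
plan((.6229,.2166,.045,-35.1))
E
```

```text
time_s: 20.82
tcp_pos: [0.6201, 0.2181, 0.0979]
ee_rot: [-2.793, -1.428, 0.012]
wrist_force: [-0.3, -0.3, -2.3]
grip_width: 0.429
time_s: 21.2
tcp_pos: [0.6194, 0.2161, 0.1001]
ee_rot: [-2.801, -1.415, 0.011]
wrist_force: [0.0, 0.1, -1.9]
grip_width: 0.43
t 21.2 tcp [0.6194 0.2161 0.1001] jawyaw -36.4 F [ 0.   0.1 -1.9] w 0.43
10236 0.0499969180287903 (array([-170., -160.,  -90.,  -70.,  -60.,  -20.,  -10.,    0.,   10.,
         20.,   30.,   40.,   50.,   60.,   70.,   80.,   90.,  100.,
        110.,  120.,  130.,  140.,  160.,  170.]), array([   4,    7,   13,    3,   24,   25,  228,  516,  853,  980,  586,
        866, 1076, 1072,  970,  499,  666,  535,  336,  458,  442,   35,
         14,   28])) ang 34.11311923188997
(0.6229, 0.2166, 0.045, -35.1) -> [0.06 0.07 1.39] [-0.03  0.02 -0.13] dist 56
```

View pics/w5.png

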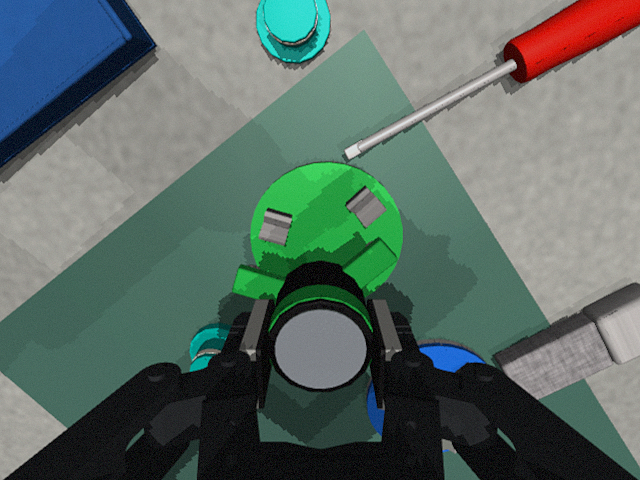

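```bash
python3 - <<'E'
from h import *
c=cap("wrist"); s=arm.observe()
w=ray(c,[(390,248),(235,280)],s["tcp_pos"][2]-.0088)-s["tcp_pos"][:2]
print(np.hypot(*w.T),np.degrees(np.arctan2(w[:,1],w[:,0])), "center if r38 bisector")
v=ray(c,[(366,207),(277,227)],.018)-np.array([.6229,.2166]); print(np.hypot(*v.T),np.degrees(np.arctan2(v[:,1],v[:,0])))
look("green","mount",(.623,.2166))
E
```

```text
[0.03809786 0.03812655] [  7.20894484 125.49850762] center if r38 bisector
[0.0325271  0.03070682] [  7.65211207 124.05492488]
green mount px [320. 265.] ctr [0.6123 0.2072] r mm 61.9 ang -11.0 sharp 0.38 n 15233
```

```bash
python3 -m jog '[[[25,0.06,0.07,0.6,0,0,0],[25,0.06,0.07,1.1,0,0,0],[25,0.06,0.07,1.3,0,0,0],[25,0.06,0.07,1.35,0,0,0],[25,0.06,0.07,1.35,0,0,0]]]'; python3 -m jog '[[[25,0,0,0.05,0,0,0],[25,0,0,0.1,0,0,0],[25,0,0,0.12,0,0,0],[25,0,0,0.12,0,0,0]]]'; python3 -c "
from h import *
say()"
```

```text
time_s: 21.98
tcp_pos: [0.6237, 0.2169, 0.047]
ee_rot: [-2.8, -1.418, 0.008]
wrist_force: [-0.1, -0.4, -2.0]
grip_width: 0.426
time_s: 22.48
tcp_pos: [0.6232, 0.2168, 0.0416]
ee_rot: [-2.8, -1.417, 0.009]
wrist_force: [1.0, -0.2, -1.4]
grip_width: 0.428
t 22.48 tcp [0.6232 0.2168 0.0416] jawyaw -36.3 F [ 1.  -0.2 -1.4] w 0.428
```

```bash
python3 -m jog '[[[25,0,0,0.03,0,0,0],[25,0,0,0.06,0,0,0],[25,0,0,0.08,0,0,0],[25,0,0,0.08,0,0,0]]]'; python3 -m jog '[[[25,0,0,0.02,0,0,0],[25,0,0,0.03,0,0,0],[25,0,0,0.03,0,0,0]]]'
```

```text
time_s: 22.98
tcp_pos: [0.6236, 0.2167, 0.0388]
ee_rot: [-2.8, -1.418, 0.008]
wrist_force: [1.1, 0.5, -1.1]
grip_width: 0.428
time_s: 23.35
tcp_pos: [0.6238, 0.2168, 0.0384]
ee_rot: [-2.8, -1.418, 0.007]
wrist_force: [-1.1, -0.6, 5.5]
grip_width: 0.425
```

```bash
python3 -m jog '[[[45,0,0,0,0,0,0],[45,0,0,0,0,0,0],[55,0,0,0,0,0,0],[55,0,0,0,0,0,0],[55,0,0,-0.5,0,0,0]]]'; python3 -m jog '[[[55,0,0,-1,0,0,0],[55,0,0,-2,0,0,0],[55,0,0,-2.5,0,0,0],[55,0,0,-2.5,0,0,0]]]'; python3 - <<'E'
from h import *
say()
plan((.62,.10,.15,-30),(.611,.0,.15,-4))
E
```

```text
time_s: 23.98
tcp_pos: [0.6214, 0.2164, 0.0557]
ee_rot: [-2.799, -1.417, 0.017]
wrist_force: [0.6, 0.5, 0.1]
grip_width: 0.644
time_s: 24.48
tcp_pos: [0.6256, 0.2171, 0.1602]
ee_rot: [-2.801, -1.418, 0.001]
wrist_force: [1.1, -0.8, -0.4]
grip_width: 0.645
t 24.48 tcp [0.6256 0.2171 0.1602] jawyaw -36.3 F [ 1.1 -0.8 -0.4] w 0.645
(0.62, 0.1, 0.15, -30) -> [-2.44  1.62  0.25] [-0.01 -0.   -0.63] dist 118
(0.611, 0.0, 0.15, -4) -> [-2.28  1.06  0.  ] [ 0.   0.  -2.6] dist 100
```

```bash
python3 -m jog '[[[45,-2.2,1.3,0.2,0,0,-1.6],[45,-2.2,1.3,0.2,0,0,-3.2],[45,-2.2,1.3,0.2,0,0,-3.2],[45,-2.2,1.3,0.2,0,0,-3.2],[45,-2.2,1.3,0.2,0,0,-3.2]]]'; python3 - <<'E'
from h import *
say()
c=cap("wrist","w6")
ys,xs=np.nonzero(mask(c,"green",110,40)); print(xs.min(),xs.max(),ys.min(),ys.max())
u,v=map(int,pix(c,(.623,.2167,.02))); im=c["img"][max(0,v-75):v+75,u-100:u+100,::-1]; cv2.imwrite("pics/w6c.png",cv2.resize(im,None,fx=3,fy=3,interpolation=cv2.INTER_CUBIC))
plan((.611,.0,.15,-4))
E
```

```text
time_s: 25.1
tcp_pos: [0.613, 0.1154, 0.1481]
ee_rot: [-2.301, -2.13, 0.01]
wrist_force: [0.3, 0.4, -0.2]
grip_width: 0.523
t 25.1 tcp [0.613  0.1154 0.1481] jawyaw -4.4 F [ 0.3  0.4 -0.2] w 0.523
255 399 0 272
(0.611, 0.0, 0.15, -4) -> [-2.89  0.16 -0.04] [-0.05  0.   -0.04] dist 116
```

View pics/w6c.png

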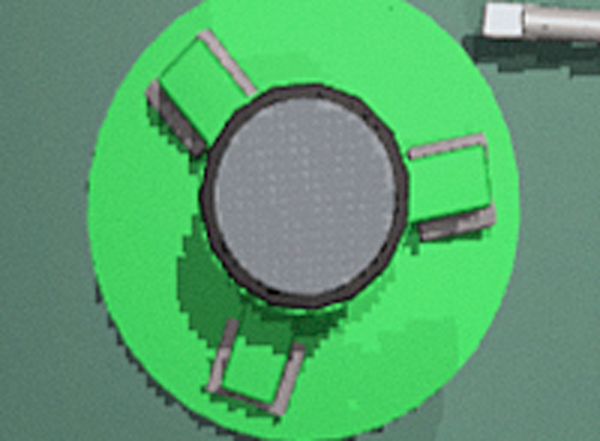

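Green lens: all three arms sit centrally between the vee rims (arms at about (455,190), (205,90), (255,370) in the crop). Next the blue one.

```bash
python3 -m jog '[[[45,-2.9,0.16,0,0,0,0],[45,-2.9,0.16,0,0,0,0],[45,-2.9,0.16,0,0,0,0],[45,-2.9,0.16,0,0,0,0]]]'; python3 - <<'E'
from h import *
say()
c=look("blue","mount",(.611,.071),"w7")
plan((*c,.10,-4),(*c,.023,-4))
E
```

```text
time_s: 25.65
tcp_pos: [0.6114, -0.0005, 0.1492]
ee_rot: [-2.3, -2.132, 0.007]
wrist_force: [-0.4, 0.6, 0.3]
grip_width: 0.526
t 25.65 tcp [ 6.114e-01 -5.000e-04  1.492e-01] jawyaw -4.4 F [-0.4  0.6  0.3] w 0.526
blue mount px [315. 121.] ctr [0.6114 0.0717] r mm 47.5 ang 9.3 sharp 0.88 n 10808
(np.float64(0.611354248046875), np.float64(0.07173757934570313), 0.1, -4) -> [ 1.79 -0.12  1.23] [-0.04 -0.   -0.03] dist 87
(np.float64(0.611354248046875), np.float64(0.07173757934570313), 0.023, -4) -> [0.   0.   1.93] [0. 0. 0.] dist 77
```

```bash
python3 -m jog '[[[45,1.79,-0.12,0.5,0,0,1],[45,1.79,-0.12,1,0,0,1.65],[45,1.79,-0.12,1.25,0,0,1.65],[45,1.79,-0.12,1.25,0,0,1.65]]]'; python3 -m jog '[[[45,0,0,0.8,0,0,0],[45,0,0,1.5,0,0,0],[45,0,0,1.8,0,0,0],[45,0,0,1.92,0,0,0],[45,0,0,1.92,0,0,0]]]';python3 -m jog '[[[15,0,0,0,0,0,0],[15,0,0,0,0,0,0],[15,0,0,0,0,0,0],[15,0,0,0,0,0,0],[15,0,0,0,0,0,0]]]' 30; python3 -m jog '[[[15,0,0,-0.6,0,0,0],[15,0,0,-2.0,0,0,0],[15,0,0,-2.8,0,0,0],[15,0,0,-2.8,0,0,0]]]'; python3 - <<'E'
from h import *
say()
plan((.58,.27,.135,-55),(.5385,.455,.12,-94),(.5385,.455,.0235,-94))
E
```

```text
time_s: 26.2
tcp_pos: [0.6109, 0.0711, 0.0985]
ee_rot: [-2.58, -1.784, 0.011]
wrist_force: [0.1, -0.4, -0.0]
grip_width: 0.522
time_s: 26.82
tcp_pos: [0.612, 0.0704, 0.0235]
ee_rot: [-2.584, -1.782, 0.006]
wrist_force: [0.7, 0.2, 0.7]
grip_width: 0.525
time_s: 27.45
tcp_pos: [0.6125, 0.0706, 0.0241]
ee_rot: [-2.584, -1.783, 0.005]
wrist_force: [-0.1, -0.0, 5.6]
grip_width: 0.29
time_s: 27.95
tcp_pos: [0.6143, 0.0707, 0.1381]
ee_rot: [2.586, 1.784, 0.001]
wrist_force: [0.1, 0.3, -0.0]
grip_width: 0.288
t 27.95 tcp [0.6143 0.0707 0.1381] jawyaw -20.8 F [ 0.1  0.3 -0. ] w 0.288
(0.58, 0.27, 0.135, -55) -> [ 4.35 -2.57  0.08] [ 0.   -0.    3.42] dist 202
(0.5385, 0.455, 0.12, -94) -> [ 1.8  -4.38  0.38] [0.  0.  3.9] dist 190
(0.5385, 0.455, 0.0235, -94) -> [0.   0.   2.41] [0. 0. 0.] dist 96
```

```bash
python3 -m jog '[[[15,4.35,-2.57,0,0,0,3.4],[15,4.35,-2.57,0,0,0,3.4],[15,4.35,-2.57,0,0,0,3.4],[15,4.35,-2.57,0,0,0,3.4]]]'; python3 -m jog '[[[15,1.8,-4.4,0.35,0,0,3.9],[15,1.8,-4.4,0.35,0,0,3.9],[15,1.8,-4.4,0.35,0,0,3.9],[15,1.8,-4.4,0.35,0,0,3.9],[15,1.8,-4.4,0.35,0,0,3.9]]]';python3 -m jog '[[[15,0,0,0,0,0,0]]]'; python3 - <<'E'
from h import *
say()
plan((.5385,.455,.0225,-94))
E
```

```text
time_s: 28.45
tcp_pos: [0.5747, 0.2727, 0.132]
ee_rot: [-2.991, -0.95, 0.017]
wrist_force: [0.4, -0.6, -0.7]
grip_width: 0.288
time_s: 29.08
tcp_pos: [0.5328, 0.4552, 0.118]
ee_rot: [3.137, -0.099, -0.017]
wrist_force: [1.0, -0.3, -0.5]
grip_width: 0.289
time_s: 29.2
tcp_pos: [0.5345, 0.4538, 0.1195]
ee_rot: [3.138, -0.103, -0.014]
wrist_force: [0.5, 0.2, -1.0]
grip_width: 0.288
t 29.2 tcp [0.5345 0.4538 0.1195] jawyaw -93.8 F [ 0.5  0.2 -1. ] w 0.288
(0.5385, 0.455, 0.0225, -94) -> [ 0.12 -0.04  2.43] [0.01 0.05 0.02] dist 97
```

Then on towards the blue lens near (.428,-.219).

```bash
python3 -m jog '[[[15,0.1,0,1,0,0,0],[15,0.1,0,2,0,0,0],[15,0.1,0,2.3,0,0,0],[15,0.1,0,2.41,0,0,0],[15,0.1,0,2.41,0,0,0]]]'; python3 -m jog '[[[36,0,0,0,0,0,0],[36,0,0,0,0,0,0],[36,0,0,0,0,0,0],[36,0,0,-0.5,0,0,0],[36,0,0,-1.5,0,0,0]]]';python3 -m jog '[[[60,0,0,-2,0,0,0],[70,0,0,-2,0,0,0]]]';python3 - <<'E'
from h import *
say()
t=cap("top")
for col in ("green","yellow","blue"):
    ys,xs=np.nonzero(mask(t,col,90,40)); w=ray(t,np.c_[xs,ys],.014); w=w[(w[:,0]>.36)&(w[:,0]<.53)&(abs(w[:,1])<.28)]
    if len(w): print(col,len(w),np.array(cv2.minEnclosingCircle((w*1000).astype(np.float32))[0]).round())
plan((.48,.21,.17,-93),(.41,-.06,.16,-92),(.358,-.219,.15,-90))
E
```

```text
time_s: 29.82
tcp_pos: [0.5395, 0.4553, 0.0263]
ee_rot: [-3.138, 0.105, 0.007]
wrist_force: [1.1, 0.8, -1.6]
grip_width: 0.287
time_s: 30.45
tcp_pos: [0.5372, 0.4539, 0.084]
ee_rot: [3.137, -0.104, -0.016]
wrist_force: [0.5, 0.8, -0.1]
grip_width: 0.425
time_s: 30.7
tcp_pos: [0.5425, 0.4571, 0.1733]
ee_rot: [-3.132, 0.104, -0.006]
wrist_force: [1.2, -0.3, 1.5]
grip_width: 0.814
t 30.7 tcp [0.5425 0.4571 0.1733] jawyaw -93.8 F [ 1.2 -0.3  1.5] w 0.814
yellow 165 [438. -81.]
blue 196 [ 428. -219.]
(0.48, 0.21, 0.17, -93) -> [-1.15  6.27  0.04] [-0.04 -0.02 -0.08] dist 255
(0.41, -0.06, 0.16, -92) -> [-1.39  6.83  0.25] [ 0.   0.  -0.1] dist 279
(0.358, -0.219, 0.15, -90) -> [-1.16  4.02  0.25] [ 0.   0.  -0.2] dist 168
```

```bash
python3 -m jog '[[[70,-1.15,6.3,0,0,0,0],[70,-1.15,6.3,0,0,0,0],[70,-1.15,6.3,0,0,0,0],[70,-1.15,6.3,0,0,0,0],[70,-1.15,6.3,0,0,0,0]]]'; python3 -m jog '[[[70,-1.4,6.8,0.25,0,0,-0.1],[70,-1.4,6.8,0.25,0,0,-0.1],[70,-1.4,6.8,0.25,0,0,-0.1],[70,-1.4,6.8,0.25,0,0,-0.1],[70,-1.4,6.8,0.25,0,0,-0.1]]]'; python3 -m jog '[[[70,-1.16,4,0.2,0,0,-0.2],[70,-1.16,4,0.2,0,0,-0.2],[70,-1.16,4,0.2,0,0,-0.2],[70,-1.16,4,0.2,0,0,-0.2],[70,-1.16,4,0.2,0,0,-0.2]]]'; python3 - <<'E'
from h import *
say()
c=look("blue","lens",(.428,-.219),"w8")
plan((*c,.10,-90))
E
```

```text
time_s: 31.38
tcp_pos: [0.4741, 0.2031, 0.1636]
ee_rot: [3.138, -0.111, -0.017]
wrist_force: [0.4, -0.5, 0.5]
grip_width: 0.82
time_s: 32.0
tcp_pos: [0.402, -0.063, 0.1553]
ee_rot: [-3.14, 0.081, 0.011]
wrist_force: [-0.0, 0.9, 0.6]
grip_width: 0.822
time_s: 32.62
tcp_pos: [0.3486, -0.2179, 0.1475]
ee_rot: [-3.14, 0.022, 0.011]
wrist_force: [0.5, 0.5, -0.5]
grip_width: 0.82
t 32.62 tcp [ 0.3486 -0.2179  0.1475] jawyaw -90.8 F [ 0.5  0.5 -0.5] w 0.82
blue lens px [320. 105.] ctr [ 0.4295 -0.2187] r mm 38.1 ang -11.6 sharp 0.94 n 1830
(np.float64(0.42945660400390623), np.float64(-0.21871214294433594), 0.1, -90) -> [2.03 0.   1.17] [-0.01  0.04 -0.07] dist 94
```

View pics/w8.png

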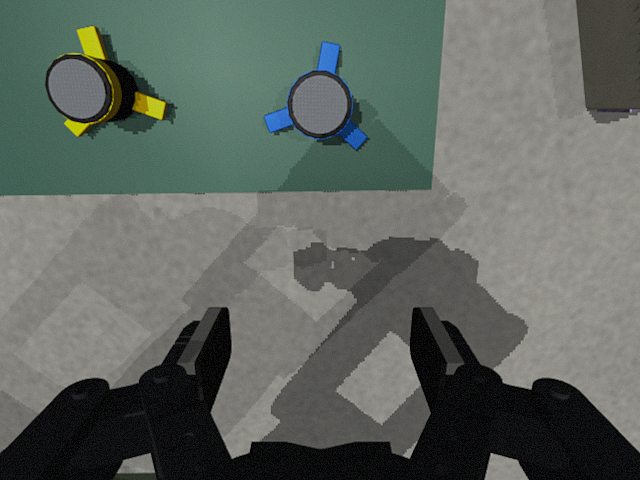

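```bash
python3 -m jog '[[[70,2.03,0,0.3,0,0,0],[70,2.03,0,1.1,0,0,0],[70,2.03,0,1.1,0,0,0],[70,2.03,0,1.1,0,0,0]]]'; python3 -m jog '[[[70,0,0,0.7,0,0,0],[70,0,0,1.4,0,0,0],[70,0,0,1.9,0,0,0],[70,0,0,2.02,0,0,0],[70,0,0,2.02,0,0,0]]]';python3 -m jog '[[[25,0,0,0,0,0,0],[25,0,0,0,0,0,0],[25,0,0,0,0,0,0],[25,0,0,0,0,0,0],[25,0,0,0,0,0,0]]]' 40;python3 -c "
from h import *
say()"; python3 -m jog '[[[25,0,0,-0.2,0,0,0],[25,0,0,-1,0,0,0],[25,0,0,-2,0,0,0],[25,0,0,-3,0,0,0],[25,0,0,-3,0,0,0]]]'; python3 - <<'E'
from h import *
say()
plan((.52,-.08,.14,-78),(.6114,.0717,.10,-69.5))
E
```

```text
time_s: 33.17
tcp_pos: [0.4291, -0.2187, 0.1035]
ee_rot: [-3.141, 0.019, 0.012]
wrist_force: [-0.7, 0.2, 0.9]
grip_width: 0.821
time_s: 33.8
tcp_pos: [0.4291, -0.2202, 0.0236]
ee_rot: [3.141, -0.022, -0.008]
wrist_force: [0.7, -1.0, 0.3]
grip_width: 0.819
time_s: 34.42
tcp_pos: [0.4296, -0.2207, 0.0237]
ee_rot: [3.14, -0.022, -0.008]
wrist_force: [-1.0, 0.3, 5.6]
grip_width: 0.431
t 34.42 tcp [ 0.4296 -0.2207  0.0237] jawyaw -90.8 F [-1.   0.3  5.6] w 0.431
time_s: 35.05
tcp_pos: [0.4319, -0.2215, 0.1462]
ee_rot: [3.137, -0.022, 0.0]
wrist_force: [1.4, -0.3, -1.2]
grip_width: 0.426
t 35.05 tcp [ 0.4319 -0.2215  0.1462] jawyaw -90.8 F [ 1.4 -0.3 -1.2] w 0.426
(0.52, -0.08, 0.14, -78) -> [ 2.15 -3.57  0.14] [ 0.03  0.   -1.28] dist 167
(0.6114, 0.0717, 0.1, -69.5) -> [ 3.02 -3.23  1.  ] [ 0.    0.   -0.85] dist 182
```

```bash
python3 -m jog '[[[25,2.15,-3.57,0,0,0,-1.25],[25,2.15,-3.57,0,0,0,-1.25],[25,2.15,-3.57,0,0,0,-1.25],[25,2.15,-3.57,0,0,0,-1.25]]]'; python3 -m jog '[[[25,3.02,-3.23,0,0,0,-0.85],[25,3.02,-3.23,0.5,0,0,-0.85],[25,3.02,-3.23,1,0,0,-0.85],[25,3.02,-3.23,1,0,0,-0.85],[25,3.02,-3.23,1,0,0,-0.85]]]';python3 -m jog '[[[25,0,0,0,0,0,0],[25,0,0,0,0,0,0]]]'; python3 - <<'E'
from h import *
say()
plan((.6114,.0717,.045,-69.9))
c=cap("wrist","w9")
E
```

```text
time_s: 35.55
tcp_pos: [0.5172, -0.0754, 0.1402]
ee_rot: [-3.122, -0.327, 0.014]
wrist_force: [-0.5, -0.1, -1.3]
grip_width: 0.429
time_s: 36.17
tcp_pos: [0.608, 0.0717, 0.0999]
ee_rot: [-3.092, -0.55, 0.016]
wrist_force: [-0.1, -1.3, -1.0]
grip_width: 0.429
time_s: 36.42
tcp_pos: [0.6096, 0.0713, 0.1025]
ee_rot: [-3.093, -0.548, 0.008]
wrist_force: [0.3, -0.1, -1.7]
grip_width: 0.43
t 36.42 tcp [0.6096 0.0713 0.1025] jawyaw -69.9 F [ 0.3 -0.1 -1.7] w 0.43
(0.6114, 0.0717, 0.045, -69.9) -> [0.05 0.01 1.44] [-0.01  0.03 -0.  ] dist 58
```

View pics/w9.png

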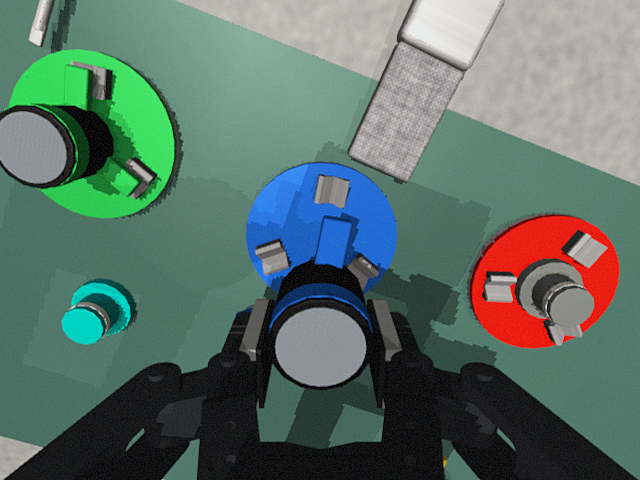

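```bash
python3 - <<'E'
from h import *
c=cap("wrist"); s=arm.observe(); p=s["tcp_pos"]
w=ray(c,[(338,219)],p[2]-.0097)-p[:2]
print(np.hypot(*w.T),np.degrees(np.arctan2(w[:,1],w[:,0])))
v=ray(c,[(332,190),(271,258)],.018)-np.array([.6114,.0717]); print(np.hypot(*v.T),np.degrees(np.arctan2(v[:,1],v[:,0])))
E
```

```text
[0.03857922] [9.42938627]
[0.03314728 0.03235776] [  9.31571529 127.81522078]
```

```bash
python3 -m jog '[[[25,0.05,0,0.6,0,0,0],[25,0.05,0,1.1,0,0,0],[25,0.05,0,1.3,0,0,0],[25,0.05,0,1.4,0,0,0],[25,0.05,0,1.4,0,0,0]]]'; python3 -c "
from h import *
say()"
```

```text
time_s: 37.15
tcp_pos: [0.6111, 0.0734, 0.0455]
ee_rot: [-3.092, -0.551, 0.01]
wrist_force: [-0.4, -0.4, -1.9]
grip_width: 0.43
t 37.15 tcp [0.6111 0.0734 0.0455] jawyaw -69.8 F [-0.4 -0.4 -1.9] w 0.43
```

```bash
python3 -m jog '[[[25,0,0,0.04,0,0,0],[25,0,0,0.08,0,0,0],[25,0,0,0.11,0,0,0],[25,0,0,0.14,0,0,0],[25,0,0,0.14,0,0,0]]]'; python3 -m jog '[[[25,0,0,0.02,0,0,0],[25,0,0,0.04,0,0,0],[25,0,0,0.04,0,0,0]]]'
```

```text
time_s: 37.78
tcp_pos: [0.6113, 0.073, 0.0402]
ee_rot: [-3.092, -0.551, 0.009]
wrist_force: [0.1, -1.2, 0.2]
grip_width: 0.427
time_s: 38.15
tcp_pos: [0.6115, 0.0727, 0.0394]
ee_rot: [-3.093, -0.551, 0.009]
wrist_force: [-2.1, -3.9, 5.7]
grip_width: 0.431
```

```bash
python3 -m jog '[[[25,0,0.02,0.02,0,0,0],[25,0,0.02,0.02,0,0,0]]]'; python3 -m jog '[[[45,0,0,0,0,0,0],[45,0,0,0,0,0,0],[55,0,0,0,0,0,0],[55,0,0,0,0,0,0],[55,0,0,-0.5,0,0,0]]]'; python3 -m jog '[[[55,0,0,-1,0,0,0],[55,0,0,-2,0,0,0],[55,0,0,-2.5,0,0,0],[55,0,0,-2.5,0,0,0]]]'; python3 - <<'E'
from h import *
say()
plan((.60,.0,.16,-35),(.63,-.14,.15,-10))
E
```

```text
time_s: 38.4
tcp_pos: [0.6118, 0.0722, 0.0388]
ee_rot: [-3.092, -0.551, 0.008]
wrist_force: [-1.6, -2.1, 6.7]
grip_width: 0.427
time_s: 39.02
tcp_pos: [0.6092, 0.0728, 0.0559]
ee_rot: [-3.09, -0.55, 0.018]
wrist_force: [-0.3, 0.0, 0.4]
grip_width: 0.646
time_s: 39.52
tcp_pos: [0.6135, 0.0726, 0.16]
ee_rot: [-3.093, -0.551, 0.002]
wrist_force: [0.1, 0.3, 0.2]
grip_width: 0.645
t 39.52 tcp [0.6135 0.0726 0.16  ] jawyaw -69.8 F [0.1 0.3 0.2] w 0.645
(0.6, 0.0, 0.16, -35) -> [-0.94  1.59  0.  ] [-0.01  0.01 -3.48] dist 74
(0.63, -0.14, 0.15, -10) -> [-2.44  2.62  0.25] [ 0.   0.  -2.5] dist 144
```

```bash
python3 - <<'E'
from h import *
plan((.540,.046,.15,-70),(.562,-.2335,.15,-85))
E
```

```text
(0.54, 0.046, 0.15, -70) -> [-1.95 -0.01  0.25] [-0.    0.01  0.02] dist 79
(0.562, -0.2335, 0.15, -85) -> [-1.87  6.75  0.  ] [0.  0.  1.5] dist 280
```

```bash
python3 -m jog '[[[55,-1.95,0,0.25,0,0,0],[55,-1.95,0,0.25,0,0,0],[55,-1.95,0,0.25,0,0,0]]]'; python3 - <<'E'
from h import *
c=cap("wrist")
u,v=map(int,pix(c,(.6114,.0717,.02))); im=c["img"][max(0,v-75):v+75,u-100:u+100,::-1]; cv2.imwrite("pics/w10c.png",cv2.resize(im,None,fx=3,fy=3,interpolation=cv2.INTER_CUBIC))
E
python3 -m jog '[[[45,-1.87,6.75,0,0,0,1.5],[45,-1.87,6.75,0,0,0,1.5],[45,-1.87,6.75,0,0,0,1.5],[45,-1.87,6.75,0,0,0,1.5],[45,-1.87,6.75,0,0,0,1.5]]]'; python3 -m jog '[[[45,0,0,0,0,0,0],[45,0,0,0,0,0,0]]]';python3 - <<'E'
from h import *
say()
c=look("yellow","mount",(.632,-.2335),"w11")
plan((*c,.10,-85),(*c,.023,-85))
E
```

```text
time_s: 39.9
tcp_pos: [0.5359, 0.0456, 0.1454]
ee_rot: [-3.09, -0.549, 0.018]
wrist_force: [0.1, -1.1, 0.9]
grip_width: 0.643
time_s: 40.58
tcp_pos: [0.5632, -0.2376, 0.1478]
ee_rot: [3.137, 0.138, -0.007]
wrist_force: [1.0, 0.8, -0.5]
grip_width: 0.527
time_s: 40.83
tcp_pos: [0.5622, -0.2329, 0.1472]
ee_rot: [-3.137, -0.143, 0.011]
wrist_force: [0.2, 1.0, -0.5]
grip_width: 0.525
t 40.83 tcp [ 0.5622 -0.2329  0.1472] jawyaw -84.8 F [ 0.2  1.  -0.5] w 0.525
yellow mount px [330. 122.] ctr [ 0.6324 -0.2333] r mm 47.4 ang 4.8 sharp 0.88 n 10832
(np.float64(0.6323895874023437), np.float64(-0.23326414489746095), 0.1, -85) -> [1.76 0.19 1.17] [-0.01  0.04  0.03] dist 85
(np.float64(0.6323895874023437), np.float64(-0.23326414489746095), 0.023, -85) -> [0.   0.   1.93] [0. 0. 0.] dist 77
```

View pics/w10c.png

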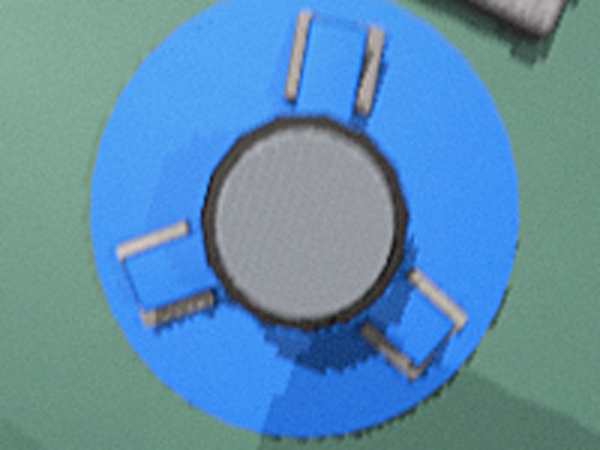

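Blue: all three arms centred between the vee rims. Now the yellow cap.

```bash
python3 -m jog '[[[45,1.76,0.18,0.5,0,0,0],[45,1.76,0.18,1,0,0,0],[45,1.76,0.18,1.2,0,0,0],[45,1.76,0.18,1.2,0,0,0]]]'; python3 -m jog '[[[45,0,0,0.8,0,0,0],[45,0,0,1.5,0,0,0],[45,0,0,1.8,0,0,0],[45,0,0,1.92,0,0,0],[45,0,0,1.92,0,0,0]]]';python3 -m jog '[[[15,0,0,0,0,0,0],[15,0,0,0,0,0,0],[15,0,0,0,0,0,0],[15,0,0,0,0,0,0],[15,0,0,0,0,0,0]]]' 30; python3 -m jog '[[[15,0,0,-0.6,0,0,0],[15,0,0,-2.0,0,0,0],[15,0,0,-2.8,0,0,0],[15,0,0,-2.8,0,0,0]]]'; python3 - <<'E'
from h import *
say()
plan((.63,.01,.135,-88),(.62,.24,.135,-91),(.5765,.415,.12,-94))
E
```

```text
time_s: 41.38
tcp_pos: [0.6311, -0.2329, 0.0983]
ee_rot: [-3.136, -0.144, 0.014]
wrist_force: [0.1, 0.2, 0.5]
grip_width: 0.521
time_s: 42.0
tcp_pos: [0.6321, -0.2347, 0.0235]
ee_rot: [3.138, 0.142, -0.008]
wrist_force: [-0.2, -0.1, 0.7]
grip_width: 0.526
time_s: 42.62
tcp_pos: [0.6327, -0.2349, 0.024]
ee_rot: [3.137, 0.142, -0.006]
wrist_force: [0.5, 0.0, 6.2]
grip_width: 0.29
time_s: 43.12
tcp_pos: [0.6346, -0.2354, 0.1384]
ee_rot: [3.135, 0.142, -0.0]
wrist_force: [-0.2, -0.1, -0.5]
grip_width: 0.287
t 43.12 tcp [ 0.6346 -0.2354  0.1384] jawyaw -84.8 F [-0.2 -0.1 -0.5] w 0.287
(0.63, 0.01, 0.135, -88) -> [ 0.44 -6.12  0.06] [0.02 0.   0.32] dist 245
(0.62, 0.24, 0.135, -91) -> [-0.05 -5.76  0.  ] [0.  0.  0.3] dist 230
(0.5765, 0.415, 0.12, -94) -> [-1.16 -4.36  0.38] [0.  0.  0.3] dist 181
```

```bash
python3 -m jog '[[[15,0.44,-6.1,0,0,0,0.3],[15,0.44,-6.1,0,0,0,0.3],[15,0.44,-6.1,0,0,0,0.3],[15,0.44,-6.1,0,0,0,0.3],[15,0.44,-6.1,0,0,0,0.3]]]';python3 -m jog '[[[15,-0.05,-5.8,0,0,0,0.3],[15,-0.05,-5.8,0,0,0,0.3],[15,-0.05,-5.8,0,0,0,0.3],[15,-0.05,-5.8,0,0,0,0.3],[15,-0.05,-5.8,0,0,0,0.3]]]';python3 -m jog '[[[15,-1.16,-4.36,0.35,0,0,0.3],[15,-1.16,-4.36,0.35,0,0,0.3],[15,-1.16,-4.36,0.35,0,0,0.3],[15,-1.16,-4.36,0.35,0,0,0.3],[15,-1.16,-4.36,0.35,0,0,0.3]]]'; python3 -m jog '[[[15,0,0,0,0,0,0],[15,0,0,0,0,0,0]]]';python3 - <<'E'
from h import *
say()
plan((.578,.415,.0225,-94))
E
```

```text
time_s: 43.75
tcp_pos: [0.6254, 0.0151, 0.1317]
ee_rot: [-3.139, -0.07, 0.018]
wrist_force: [-0.7, 0.2, -0.2]
grip_width: 0.288
time_s: 44.38
tcp_pos: [0.6153, 0.2443, 0.1324]
ee_rot: [3.141, -0.016, -0.015]
wrist_force: [0.1, -0.1, -0.5]
grip_width: 0.288
time_s: 45.0
tcp_pos: [0.573, 0.415, 0.1194]
ee_rot: [3.137, -0.106, -0.013]
wrist_force: [0.6, -0.6, 0.3]
grip_width: 0.293
time_s: 45.25
tcp_pos: [0.5737, 0.4154, 0.121]
ee_rot: [3.14, -0.108, -0.01]
wrist_force: [-0.2, 0.7, -1.1]
grip_width: 0.29
t 45.25 tcp [0.5737 0.4154 0.121 ] jawyaw -93.9 F [-0.2  0.7 -1.1] w 0.29
(0.578, 0.415, 0.0225, -94) -> [0.12 0.   2.46] [0.   0.04 0.01] dist 99
```

```bash
python3 -m jog '[[[15,0.1,0,1,0,0,0],[15,0.1,0,2,0,0,0],[15,0.1,0,2.3,0,0,0],[15,0.1,0,2.45,0,0,0],[15,0.1,0,2.45,0,0,0]]]'; python3 -m jog '[[[36,0,0,0,0,0,0],[36,0,0,0,0,0,0],[36,0,0,0,0,0,0],[36,0,0,-0.5,0,0,0],[36,0,0,-1.5,0,0,0]]]';python3 -m jog '[[[60,0,0,-2,0,0,0],[70,0,0,-2,0,0,0]]]';python3 - <<'E'
from h import *
say()
t=cap("top")
for col in ("yellow",):
    ys,xs=np.nonzero(mask(t,col,90,40)); w=ray(t,np.c_[xs,ys],.014); w=w[(w[:,0]>.36)&(w[:,0]<.53)&(abs(w[:,1])<.28)]
    if len(w): print(col,len(w),np.array(cv2.minEnclosingCircle((w*1000).astype(np.float32))[0]).round())
plan((.50,.17,.17,-92),(.368,-.081,.15,-90))
E
```

```text
time_s: 45.88
tcp_pos: [0.5772, 0.4172, 0.0243]
ee_rot: [-3.139, 0.105, 0.007]
wrist_force: [0.2, 0.5, -0.4]
grip_width: 0.284
time_s: 46.5
tcp_pos: [0.575, 0.416, 0.0821]
ee_rot: [3.137, -0.104, -0.017]
wrist_force: [0.5, 0.3, 0.2]
grip_width: 0.423
time_s: 46.75
tcp_pos: [0.5806, 0.4188, 0.1715]
ee_rot: [-3.133, 0.104, -0.007]
wrist_force: [-0.1, 0.4, 0.3]
grip_width: 0.816
t 46.75 tcp [0.5806 0.4188 0.1715] jawyaw -93.8 F [-0.1  0.4  0.3] w 0.816
yellow 163 [439. -81.]
(0.5, 0.17, 0.17, -92) -> [-1.6   6.34 -0.  ] [-0.04 -0.03 -0.18] dist 262
(0.368, -0.081, 0.15, -90) -> [-3.08  6.39  0.5 ] [ 0.   0.  -0.2] dist 284
```

```bash
python3 -m jog '[[[70,-1.6,6.3,0,0,0,-0.2],[70,-1.6,6.3,0,0,0,-0.2],[70,-1.6,6.3,0,0,0,-0.2],[70,-1.6,6.3,0,0,0,-0.2],[70,-1.6,6.3,0,0,0,-0.2]]]'; python3 -m jog '[[[70,-3.0,6.4,0.4,0,0,-0.2],[70,-3.0,6.4,0.4,0,0,-0.2],[70,-3.0,6.4,0.4,0,0,-0.2],[70,-3.0,6.4,0.4,0,0,-0.2],[70,-3.0,6.4,0.4,0,0,-0.2]]]'; python3 -m jog '[[[70,0,0,0,0,0,0],[70,0,0,0,0,0,0]]]';python3 - <<'E'
from h import *
say()
c=look("yellow","lens",(.438,-.081),"w12")
plan((*c,.10,-90))
E
```

```text
time_s: 47.42
tcp_pos: [0.4939, 0.1666, 0.162]
ee_rot: [3.14, -0.056, -0.016]
wrist_force: [0.2, 0.2, 0.3]
grip_width: 0.815
time_s: 48.05
tcp_pos: [0.3674, -0.0838, 0.1478]
ee_rot: [-3.141, -0.003, 0.011]
wrist_force: [0.9, -0.6, 0.1]
grip_width: 0.818
time_s: 48.3
tcp_pos: [0.3689, -0.0819, 0.1481]
ee_rot: [-3.141, -0.006, 0.01]
wrist_force: [-0.0, 0.1, -0.4]
grip_width: 0.823
t 48.3 tcp [ 0.3689 -0.0819  0.1481] jawyaw -89.8 F [-0.   0.1 -0.4] w 0.823
yellow lens px [317. 120.] ctr [ 0.4401 -0.0796] r mm 38.1 ang 10.1 sharp 0.94 n 1673
(np.float64(0.4400789794921875), np.float64(-0.07956221008300782), 0.1, -90) -> [ 1.78 -0.04  1.19] [-0.    0.04  0.03] dist 86
```

```bash
python3 -m jog '[[[70,1.78,-0.04,0.3,0,0,0],[70,1.78,-0.04,1.1,0,0,0],[70,1.78,-0.04,1.1,0,0,0],[70,1.78,-0.04,1.1,0,0,0]]]'; python3 -m jog '[[[70,0,0,0.7,0,0,0],[70,0,0,1.4,0,0,0],[70,0,0,1.9,0,0,0],[70,0,0,2.02,0,0,0],[70,0,0,2.02,0,0,0]]]';python3 -m jog '[[[25,0,0,0,0,0,0],[25,0,0,0,0,0,0],[25,0,0,0,0,0,0],[25,0,0,0,0,0,0],[25,0,0,0,0,0,0]]]' 40;python3 -c "
from h import *
say()"; python3 -m jog '[[[25,0,0,-0.2,0,0,0],[25,0,0,-1,0,0,0],[25,0,0,-2,0,0,0],[25,0,0,-3,0,0,0],[25,0,0,-3,0,0,0]]]'; python3 - <<'E'
from h import *
say()
plan((.6324,-.2333,.10,-95.1))
E
```

```text
time_s: 48.85
tcp_pos: [0.4393, -0.0798, 0.1039]
ee_rot: [-3.141, -0.008, 0.011]
wrist_force: [0.5, 0.2, 0.9]
grip_width: 0.821
time_s: 49.48
tcp_pos: [0.4394, -0.0808, 0.0239]
ee_rot: [3.141, 0.005, -0.008]
wrist_force: [-0.0, -0.1, -0.5]
grip_width: 0.816
time_s: 50.1
tcp_pos: [0.4398, -0.0812, 0.0241]
ee_rot: [3.141, 0.005, -0.007]
wrist_force: [-1.2, -0.4, 6.7]
grip_width: 0.426
t 50.1 tcp [ 0.4398 -0.0812  0.0241] jawyaw -89.8 F [-1.2 -0.4  6.7] w 0.426
time_s: 50.72
tcp_pos: [0.4422, -0.0815, 0.1463]
ee_rot: [3.139, 0.006, 0.001]
wrist_force: [-0.2, -0.4, -3.2]
grip_width: 0.426
t 50.73 tcp [ 0.4422 -0.0815  0.1463] jawyaw -89.8 F [-0.2 -0.4 -3.2] w 0.426
(0.6324, -0.2333, 0.1, -95.1) -> [4.74 3.81 1.17] [ 0.01 -0.01  0.53] dist 248
```

```bash
python3 -m jog '[[[25,4.74,3.8,0,0,0,0.53],[25,4.74,3.8,0,0,0,0.53],[25,4.74,3.8,0.4,0,0,0.53],[25,4.74,3.8,1.1,0,0,0.53],[25,4.74,3.8,1.1,0,0,0.53]]]';python3 -m jog '[[[25,0,0,0,0,0,0],[25,0,0,0,0,0,0]]]'; python3 - <<'E'
from h import *
say()
plan((.6324,-.2333,.0455,-95.1))
c=cap("wrist","w13"); p=arm.observe()["tcp_pos"]
ys,xs=np.nonzero(mask(c,"yellow",110,40)); w=ray(c,np.c_[xs,ys],p[2]-.0101)-p[:2]
E
```

```text
time_s: 51.35
tcp_pos: [0.6262, -0.232, 0.0876]
ee_rot: [-3.132, 0.143, 0.032]
wrist_force: [-0.7, 1.4, -3.2]
grip_width: 0.432
time_s: 51.6
tcp_pos: [0.6291, -0.2312, 0.0988]
ee_rot: [3.138, -0.139, -0.009]
wrist_force: [0.0, -0.5, -2.5]
grip_width: 0.428
t 51.6 tcp [ 0.6291 -0.2312  0.0988] jawyaw -95.1 F [ 0.  -0.5 -2.5] w 0.428
(0.6324, -0.2333, 0.0455, -95.1) -> [0.09 0.04 1.33] [0.   0.03 0.  ] dist 53
```

View pics/w13.png

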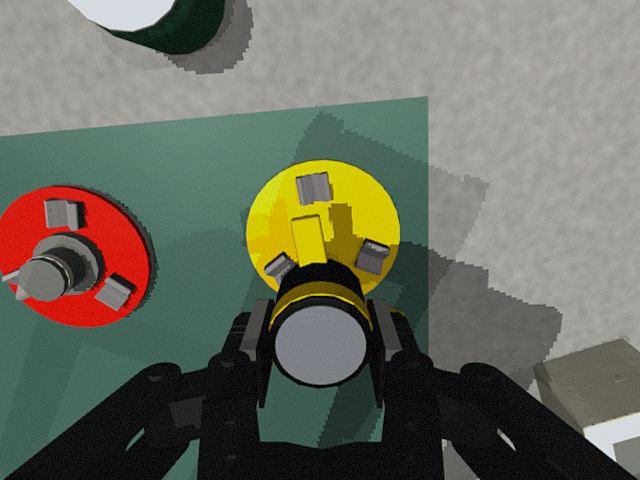

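```bash
python3 - <<'E'
from h import *
c=cap("wrist"); p=arm.observe()["tcp_pos"]
w=ray(c,[(306,216)],p[2]-.0101)-p[:2]
print(np.hypot(*w.T),np.degrees(np.arctan2(w[:,1],w[:,0])))
v=ray(c,[(313,187),(374,256)],.018)-np.array([.6324,-.2333]); print(np.hypot(*v.T),np.degrees(np.arctan2(v[:,1],v[:,0])))
E
python3 -m jog '[[[25,0.08,0.05,0.6,0,0,0],[25,0.08,0.05,1,0,0,0],[25,0.08,0.05,1.2,0,0,0],[25,0.08,0.05,1.3,0,0,0],[25,0.08,0.05,1.3,0,0,0]]]'; python3 -c "
from h import *
say();plan((.6324,-.2333,.0389,-95.1))"
```

```text
[0.03939333] [2.98349637]
[0.03395916 0.03257886] [   4.03304382 -110.51859414]
time_s: 52.32
tcp_pos: [0.632, -0.2342, 0.0452]
ee_rot: [-3.138, 0.14, 0.011]
wrist_force: [-0.7, -0.7, -1.3]
grip_width: 0.431
t 52.33 tcp [ 0.632  -0.2342  0.0452] jawyaw -95.1 F [-0.7 -0.7 -1.3] w 0.431
(0.6324, -0.2333, 0.0389, -95.1) -> [ 0.01 -0.02  0.16] [ 0.    0.04 -0.  ] dist 6
```

```bash
python3 -m jog '[[[25,0,-0.02,0.04,0,0,-0.1],[25,0,-0.02,0.08,0,0,-0.1],[25,0,-0.02,0.11,0,0,-0.1],[25,0,-0.02,0.14,0,0,-0.1],[25,0,-0.02,0.14,0,0,-0.1]]]'; python3 -m jog '[[[25,0,0,0.02,0,0,0],[25,0,0,0.03,0,0,0],[25,0,0,0.03,0,0,0]]]'
```

```text
time_s: 52.95
tcp_pos: [0.6322, -0.2334, 0.0401]
ee_rot: [-3.14, 0.113, 0.01]
wrist_force: [-0.1, 0.5, -2.8]
grip_width: 0.426
time_s: 53.32
tcp_pos: [0.6325, -0.2335, 0.0396]
ee_rot: [3.139, -0.113, -0.009]
wrist_force: [-1.0, -0.0, 2.6]
grip_width: 0.429
```

```bash
python3 -m jog '[[[25,0,0,0.02,0,0,0],[25,0,0,0.02,0,0,0]]]'; python3 -m jog '[[[45,0,0,0,0,0,0],[45,0,0,0,0,0,0],[55,0,0,0,0,0,0],[55,0,0,0,0,0,0],[55,0,0,-0.5,0,0,0]]]'; python3 -m jog '[[[55,0,0,-1,0,0,0],[55,0,0,-2,0,0,0],[55,0,0,-2.5,0,0,0],[55,0,0,-2.5,0,0,0]]]';  python3 -m jog '[[[55,-1.9,0,0.2,0,0,0],[55,-1.9,0,0.2,0,0,0],[55,-1.9,0,0.2,0,0,0]]]'; python3 - <<'E'
from h import *
say()
c=cap("wrist")
u,v=map(int,pix(c,(.6324,-.2333,.02))); a=cv2.resize(c["img"][max(0,v-75):v+75,u-90:u+90,::-1],(400,333),interpolation=cv2.INTER_CUBIC)
t=cap("top"); b=cv2.resize(t["img"][220:340,70:214,::-1],(400,333),interpolation=cv2.INTER_CUBIC)
cv2.imwrite("pics/f1.png",np.hstack([a,b])); cv2.imwrite("pics/tend.png",t["img"][:,:,::-1])
E
```

```text
time_s: 53.58
tcp_pos: [0.6327, -0.2336, 0.0394]
ee_rot: [3.139, -0.113, -0.008]
wrist_force: [-2.3, 1.6, 6.3]
grip_width: 0.434
time_s: 54.2
tcp_pos: [0.6304, -0.2326, 0.0562]
ee_rot: [-3.137, 0.112, 0.018]
wrist_force: [0.5, 0.2, -0.7]
grip_width: 0.644
time_s: 54.7
tcp_pos: [0.6343, -0.2342, 0.1609]
ee_rot: [3.137, -0.112, -0.003]
wrist_force: [0.4, -0.9, -0.5]
grip_width: 0.643
time_s: 55.08
tcp_pos: [0.5556, -0.2276, 0.1488]
ee_rot: [-3.138, 0.114, 0.014]
wrist_force: [1.3, -0.8, 0.4]
grip_width: 0.638
t 55.08 tcp [ 0.5556 -0.2276  0.1488] jawyaw -94.2 F [ 1.3 -0.8  0.4] w 0.638
```

View pics/f1.png

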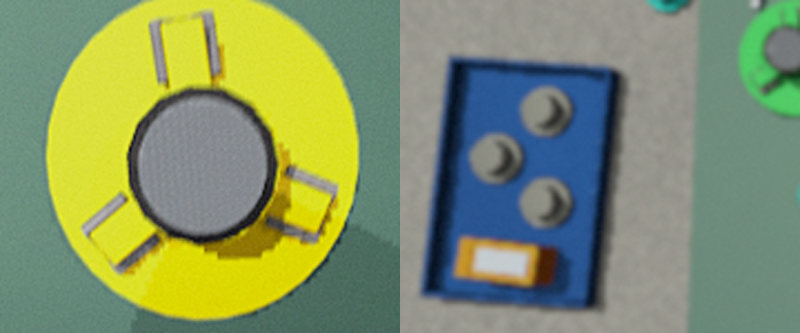

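```bash
python3 - <<'E'
from h import *
t=cap("top"); h=cv2.cvtColor(t["img"],cv2.COLOR_RGB2HSV)
for col,c in dict(green=(.6229,.2166),blue=(.6114,.0717),yellow=(.6324,-.2333)).items():
    ys,xs=np.nonzero((h[:,:,1]<70)); w=ray(t,np.c_[xs,ys],.0608)-c; k=np.hypot(*w.T)<.021
    print(col,k.sum(),"barrel offset mm",(w[k].mean(0)*1000).round(1))
a=cv2.imread("pics/top0.png"); b=t["img"][:,:,::-1]
for n,(y0,y1,x0,x1) in dict(screwdriver=(130,225,190,222),brush=(130,226,270,302),tin=(155,195,368,405),redcap=(215,262,320,368),teal1=(205,228,155,180),teal2=(278,304,210,235)).items():
    print(n,np.abs(a[y0:y1,x0:x1].astype(int)-b[y0:y1,x0:x1]).mean().round(1))
say()
E
```

```text
green 211 barrel offset mm [-2.3 -2.3]
blue 205 barrel offset mm [-2.2 -1.6]
yellow 226 barrel offset mm [-2.1 -1.7]
screwdriver 7.0
brush 7.5
tin 7.7
redcap 6.0
teal1 7.0
teal2 6.8
t 55.23 tcp [ 0.5587 -0.2287  0.1512] jawyaw -94.1 F [1.1 0.  0.2] w 0.645
```

```bash
python3 -c "
from bench import arm
print(arm.finish_job())"
```

```text
the job is handed in; nothing more can be done
None
```

The bench is changed over and the job was handed in at about 55 s of robot time. `finish_job` reports no verdict, so these results rest on my own checks.

- **Cartridge:** I pressed it until it unlatched and sprang up, confirmed this in the scene camera, pulled it out, and set it down standing in the blue tray.
- **Lenses:** Only green, blue and yellow were present. For each I moved the cap of its colour into the tray and lowered the lens onto its mount until light contact, about 6 N, before letting go. The red mount has no lens, so its cap stayed on.
- **Seating:** Close-up pictures after each placing show all three arms of each lens centred between their vee rims.
- **Final top view:** The tray holds the cartridge and three caps. All three barrels read about 2 mm off in the same direction. That matches the top camera's calibration error rather than a misplaced lens.
- **Bystanders:** The tin, brush, screwdriver, red cap and turquoise look-alikes look unchanged. I saw no lens knocked aside.

The yellow lens read about 1–2° off just before lowering, so I trimmed it by 1°, and the close-up then showed it seated. No check failed.

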